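Load the mounting-plate carrier

ROBOT

A 6-joint arm with a two-finger parallel gripper is mounted at the origin on a cart in front of the work surface, level with it; the furniture and walls round the work are solid. World frame = base frame: x ahead of the robot, y to its left, z up, the work surface at z = 0. Lengths are in mm, angles in degrees, forces in N, time in s.
With the tool pointing down it reaches from about 300 to 850 mm from the base axis. Payload 4.2 kg.
Tool frame: the origin (TCP) lies midway between the tips of the shut fingers; the grasp point (between the pads) lies 19 mm behind it; z points along the fingers, x is the direction in which the jaws open and shut, and the axes are right-handed (so a half turn about z gives the same grasp; the last joint's range is limited). The gripper opens to 91 mm and grips with 3 to 60 N. Pads are 32 mm wide; open, the fingers measure 118 mm over their backs; the gripper's body (76 mm by 178 mm) begins 60 mm behind the grasp point.
Start: joints at [64.744, 18.312, 89.639, -0, 72.044, -1.146], TCP at [234.886, 524.854, 213.976] pointing down, gripper open.
Joint ranges: [-177.97, 177.97], [-48.28, 115.42], [12.27, 149.76], [-77.06, 257.06], [2.81, 150.46], [-146.56, 146.56]. Speed limits (degrees/s): [147.25, 147.25, 180, 180, 180, 180].

INTERFACE

Orientations are given as [roll, pitch, yaw] about the fixed x, y, z axes, in that order (R = Rz(yaw) Ry(pitch) Rx(roll)).
In Python, from workcell import env gives the robot as it stands. The module is installed in compiled form; this text tells all that it offers.
- The arm moves only by the tool drive_tool, never from a script. Its argument "series" is a list of rows, each a list of 3 entries, a list of its own where there are three numbers: the closure, from 0 (fully open) to 1 (shut), then the shift along the tool's x, y, z in mm, then the turn, a rotation vector about the tool's x, y, z in rad. In form: [[gripper, [dx, dy, dz], [rx, ry, rz]], ...]. A call has exactly 5 rows; each row is the pose to reach, as a shift and turn from the pose commanded when the call began, along the tool's axes at that moment; what a row does not reach only later rows make up. A row lasts 1/10 s, in which the tool goes at most 50 mm and 8.59 degrees, less where a joint would pass 70% of its speed; a pose out of reach is approached as far as the arm can. A call with a gripper value outside its range is refused whole. The fingers move at their own pace and stop on an object; "squeeze" is the grip in N (left out, the last holds). Time passes only in rows, so rows that repeat a pose let the fingers close, or fill a call up. It gives the time, the measured TCP pose, the force and the opening at its end, in the units of the state.
- env.state(): the state, without advancing time (a new reading comes with each control period).
- env.grab_frame(name): name is "scene" or "top"; returns a dict with "image" (480x640x3 uint8, red, green, blue), "K" (3x3 intrinsics, pixels), "origin" and "orientation" of the camera in the world. Camera axes: x right, y down, z forward; pixel columns grow to the right and rows downward; lengths in mm; the calibration is good to about 2 mm. A picture is of the moment at which its call begins. There is no depth.
- env.job_done(): hands the job in, once; it reports no verdict.
The state is a dict: "time_s": time; "qpos": joint angles; "qvel": joint speeds; "effort": joint torques, N m; "ee_pos": TCP position; "ee_rot": TCP orientation; "force": force on the tool from outside, world axes, zero at the start; "torque": the same for the moment, N m; "gripper_width": finger opening in mm.
Only numpy, scipy, OpenCV 4.12 (cv2) and the standard library are available. Lean on these libraries where they do the work, as an engineer would, in place of code of your own. Each camera call takes 0.05 s, during which the arm holds its last target.

TASK

Load the mounting plates into the plate carrier for the lab. First draw the black-headed locking pin out of its bore and park it hanging upright in the notch at the carrier's side, then slide the shutter fully open; lay each plate present on the loading deck and push it over the lip so that it drops flat into the pocket with the tag of its own colour. When all are in, slide the shutter fully shut again, leave the pin parked, and leave the sharps pot, the bowl and the timer alone.

Things in the scene. Friction and masses are not known exactly. Their poses are not given: they have to be found in the camera images.
- carrier: grey plate carrier fixed to the trolley, 156 mm deep (x), 324 mm wide (y), fittings on its right (-y) end. Origin on the trolley top at the back edge of the lip, middle of the four bays. +x: push direction, away from the robot; +y left; turned a few degrees. Bays at y=+117 (blue), +39 (yellow), -39 (green), -117 mm (red), marked by colour tags on the deck's front and the roof's back.
- deck (a point): middle of the flat open loading deck, on its top face, 8 mm above the trolley, 50 mm before the carrier's origin. The deck runs from 84 to 16 mm before the origin and over all four bays, without side walls.
- lip (a point): middle of the steel lip's crest, 13 mm above the trolley, at its back edge (carrier x=0). Ramp from the deck at x=-16 mm up to x=-4, level crest to x=0, sheer 10 mm drop to the pocket floor. A few newtons at a plate's rear edge slide it up and over; it drops flat once its rear edge is past the back edge of the crest.
- divider (a point): top of the divider between the yellow and green bays, at its front (carrier x=0, 30 mm above the trolley). Dividers are 12 mm wide, bays 66 mm; before the lip each divider tapers to a pointed nose at x=-29 mm, 21 mm high, which centres a plate.
- roof_edge (a point): middle of the front edge, underside, of the fixed clear roof over the pockets: 30 mm above the trolley, 22 mm behind the lip. The roof is 4 mm thick and runs back to x=72 mm, so plates cannot be lowered in from above.
- pocket_blue (a point): centre of the blue-tagged pocket's floor, 3 mm above the trolley (floor 66x66 mm, 10 mm below the lip crest, from the lip to the back wall)
- pocket_yellow (a point): centre of the yellow-tagged pocket's floor, 3 mm above the trolley (floor 66x66 mm, 10 mm below the lip crest, from the lip to the back wall)
- pocket_green (a point): centre of the green-tagged pocket's floor, 3 mm above the trolley (floor 66x66 mm, 10 mm below the lip crest, from the lip to the back wall)
- pocket_red (a point): centre of the red-tagged pocket's floor, 3 mm above the trolley (floor 66x66 mm, 10 mm below the lip crest, from the lip to the back wall)
- blue_center (a point): centre (half-way up) of the blue mounting plate: rigid square plastic plate 60x60x8 mm, 35 to 70 g, with a steel disc in its top face, z up, x and y along its edges; starts flat on the trolley top in front of the carrier; absent (None) in some runs
- yellow_center (a point): centre (half-way up) of the yellow mounting plate: rigid square plastic plate 60x60x8 mm, 35 to 70 g, with a steel disc in its top face, z up, x and y along its edges; starts flat on the trolley top in front of the carrier; absent (None) in some runs
- green_center (a point): centre (half-way up) of the green mounting plate: rigid square plastic plate 60x60x8 mm, 35 to 70 g, with a steel disc in its top face, z up, x and y along its edges; starts flat on the trolley top in front of the carrier; absent (None) in some runs
- red_center (a point): centre (half-way up) of the red mounting plate: rigid square plastic plate 60x60x8 mm, 35 to 70 g, with a steel disc in its top face, z up, x and y along its edges; starts flat on the trolley top in front of the carrier; absent (None) in some runs
- pin_head (a point): centre of the black grip of the steel locking pin: grip 18 mm across, 20 mm high; below it a collar 26 mm across, 4 mm thick (underside 14 mm below this point), then a round shank 12 mm across, 42 mm long. z up along the pin. At the start the shank stands loose in the bore, through a hole in the shutter bar, and lifts straight out; clear of the bar after 40 mm.
- bore (a point): mouth of the vertical bore (14 mm across, 28 mm deep) in the block at the carrier's right end, 33 mm above the trolley
- notch (a point): the parked pin's place: axis of the notch at the top face (46 mm above the trolley) of a level fork, 8 mm thick, on the carrier's right end. Slot 15 mm wide along y, closed end 7.5 mm to the left of this point, open end 12 mm to the right. The pin hangs with its shank in the slot, collar on the prongs, pin_head 14 mm above this point. It may go in from above or from the right.
- shutter (a joint): slide of the aluminium shutter bar on the roof, m: 0 closed (a black tongue stands in the middle of each bay's mouth and stops plates; seated plates lie clear below it), 0.039 fully open (tongues behind the dividers). Opens toward carrier +y (left); friction about 2 N; stays where left. Blocked while the pin is in the bore. The tongues stand 10 to 16 mm behind the lip, lower end 17 mm above the trolley.
- shutter_knob (a point): grip point of the round steel knob on the left end of the shutter bar, 18 mm across, from 43 to 66 mm above the trolley (this point at 56 mm); it moves with the bar
- sharps_pot: yellow sharps pot with red lid, 64 mm across, 78 mm high, a bystander, origin at its underside
- steel_bowl: round steel bowl, 89 mm across, 56 mm high, a bystander, origin at its underside
- timer: flat white timer, 62x62x21 mm, a bystander, origin at its underside
Mind the look-alikes: they are no part of the job. Of the things like the part that bears red_center, leave any that is white; of the rest the smaller one is meant.

How it is judged (in metres and radians):
On the way, in this order (a step that is already met when the one before it is completed fails the run):
1. the pin is drawn and hangs upright in the parking notch (horizontal distance between pin_head and notch below 0.009 m and z of pin_head in the frame of notch between 0.009 and 0.019 m and angle between pin_head's own z axis and vertical below 0.15 rad and contact force between pin and the fingers below 0.05 N), for 0.2 s.
2. the shutter is fully open (value of joint shutter above 0.034 m), for 0.2 s.
3. every plate present lies flat in the pocket of its own colour (x of blue_center in the frame of pocket_blue between -0.008 and 0.008 m and y of blue_center in the frame of pocket_blue between -0.008 and 0.008 m and z of blue_center in the frame of pocket_blue between 0 and 0.0065 m and angle between each of blue_center, yellow_center, green_center, red_center's own z axis and vertical below 0.06 rad and x of yellow_center in the frame of pocket_yellow between -0.008 and 0.008 m and y of yellow_center in the frame of pocket_yellow between -0.008 and 0.008 m and z of yellow_center in the frame of pocket_yellow between 0 and 0.0065 m and x of green_center in the frame of pocket_green between -0.008 and 0.008 m and y of green_center in the frame of pocket_green between -0.008 and 0.008 m and z of green_center in the frame of pocket_green between 0 and 0.0065 m and x of red_center in the frame of pocket_red between -0.008 and 0.008 m and y of red_center in the frame of pocket_red between -0.008 and 0.008 m and z of red_center in the frame of pocket_red between 0 and 0.0065 m), for 0.2 s.
4. the shutter is shut again (value of joint shutter below 0.005 m), for 0.2 s.
At the end, for the whole second after the job is handed in: Every plate present lies flat (within 0.06 rad) on the floor of the pocket of its own colour (within 8 mm of its centre), the shutter is shut within 5 mm, the pin hangs upright in the parking notch (within 9 mm sideways and 5 mm in height, 0.15 rad), all at rest (all of step 3 and horizontal distance between pin_head and notch below 0.009 m and z of pin_head in the frame of notch between 0.009 and 0.019 m and angle between pin_head's own z axis and vertical below 0.15 rad and value of joint shutter below 0.005 m and linear speed of each of plate_blue, plate_yellow, plate_green, plate_red, pin below 0.02 m/s); the robot touches nothing.
It fails at once if the sharps pot is moved more than 3 cm or tipped (distance of sharps_pot from where it was at the start of the episode above 0.03 m or angle between sharps_pot's own z axis and vertical above 0.4 rad).
It fails at once if the steel bowl is moved more than 3 cm or tipped (distance of steel_bowl from where it was at the start of the episode above 0.03 m or angle between steel_bowl's own z axis and vertical above 0.4 rad).
It fails at once if the timer is moved more than 3 cm or tipped (distance of timer from where it was at the start of the episode above 0.03 m or angle between timer's own z axis and vertical above 0.4 rad).
Of plate_blue, plate_yellow, plate_green, plate_red only 3 to 4 are there at a start; the rules pass over those that are not, and their reading is None.
At some moment in a run one of plate_blue, plate_yellow, plate_green, plate_red may be knocked a few centimetres aside while the robot is not near it.
It also fails if it takes over 208 s, if anything falls off the work surface, if the arm or the gripper's body presses on something with over 40 N, if the wrist force passes 120 N, or if a joint passes its speed limit or range.

## Working session

There is one attempt and no reset: what is moved stays moved. The work goes in short steps, Python scripts to look and compute and a tool call to move; the robot and the scene stay as the last step left them, time stands still between calls to the robot, and variables do not carry over. Pictures are saved under pics/ and viewed, and the job is handed in when it is done.

Besides the shell and the picture viewer there is one more tool, called as name([rows], argument=value, ...), one row to a line, values as JSON. drive_tool: Moves the arm, as the interface text tells. Its arguments: {"type":"object","properties":{"series":{"type":"array","items":{"type":"array"}},"squeeze":{"type":"number"}},"required":["series"]}

```bash
mkdir -p pics
cat > h.py <<'E'
import numpy as np, cv2
from workcell import env
def grab(n,save=None):
    f=env.grab_frame(n)
    if save: cv2.imwrite('pics/'+save,cv2.cvtColor(f['image'],cv2.COLOR_RGB2BGR))
    return f
E
python3 - <<'E'
from h import *
for n in('scene','top'):
    f=grab(n,n+'0.png'); print(n,f['K'],f['origin'],f['orientation'])
print(env.state())
E
```

```text
scene [[534.92733922   0.         311.57224632]
 [  0.         534.92733922 240.73626801]
 [  0.           0.           1.        ]] [-326.70129694 -621.63494759  875.76755199] [-128.01464089   -1.09805746  -54.18451486]
top [[458.23845943   0.         321.28497043]
 [  0.         458.23845943 239.39529409]
 [  0.           0.           1.        ]] [ 349.05972188  -23.10222378 1180.70950738] [-171.13960504   -1.15156102  -88.9645975 ]
{'time_s': 0.1, 'qpos': array([ 6.47450655e+01,  1.83480197e+01,  8.96978153e+01,  1.67265319e-03,
        7.20455661e+01, -1.14498440e+00]), 'qvel': array([ 0.05094592, -0.02341159, -0.21179703, -0.02601091,  0.07610657,
        0.03972216]), 'effort': array([ 1.30025212e-03, -4.13331270e+01, -2.32509702e+01,  7.28579611e-02,
        4.21974482e-02, -6.27072905e-05]), 'ee_pos': array([234.67239825, 524.44186962, 213.21479785]), 'ee_rot': array([-1.79996584e+02,  9.13510255e-02,  6.58895357e+01]), 'force': array([ 0.32475782, -0.16763258,  0.31312705]), 'torque': array([-0.00856592, -0.01285707,  0.00669598]), 'gripper_width': 91.26058165079698}
```

View pics/scene0.png

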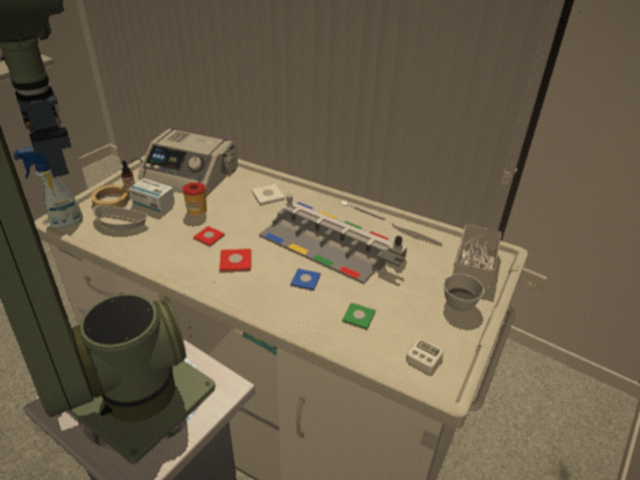

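View pics/top0.png

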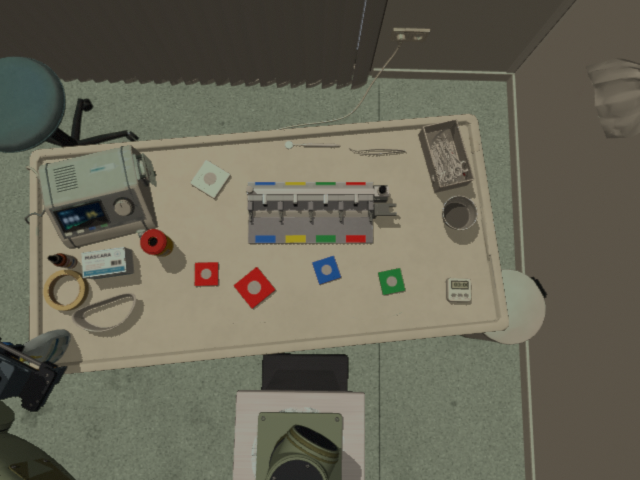

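Candidates for the red plate in the top view are the small red at (206,274), the larger red at (254,288) and the white one at (210,179). By the description the small red is meant. Blue is at (327,270) and green at (391,281), and there is no yellow plate. I'll check the choice in close crops.

Run:
```python
import cv2
t=cv2.imread('pics/top0.png'); s=cv2.imread('pics/scene0.png')
cv2.imwrite('pics/c1.png',cv2.resize(t[170:255,235:405],None,fx=4.7,fy=4.7,interpolation=cv2.INTER_CUBIC))
cv2.imwrite('pics/c2.png',cv2.resize(s[185:285,250:415],None,fx=4.8,fy=4.8,interpolation=cv2.INTER_CUBIC))
cv2.imwrite('pics/c3.png',cv2.resize(t[245:315,180:420],None,fx=3.3,fy=3.3,interpolation=cv2.INTER_CUBIC))
```

```text
(no output)
```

View pics/c1.png

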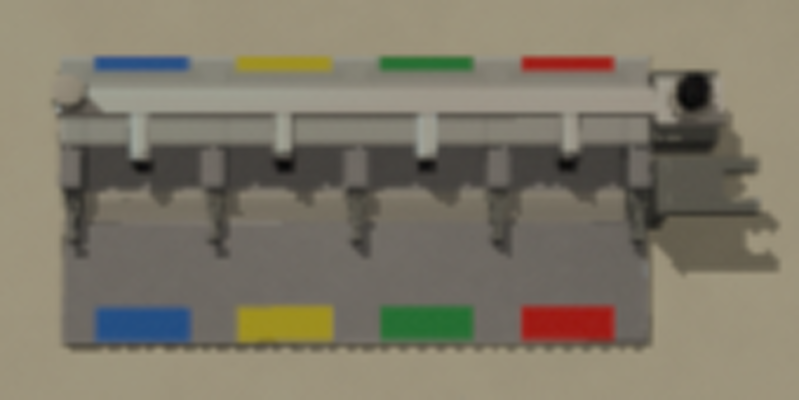

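View pics/c2.png

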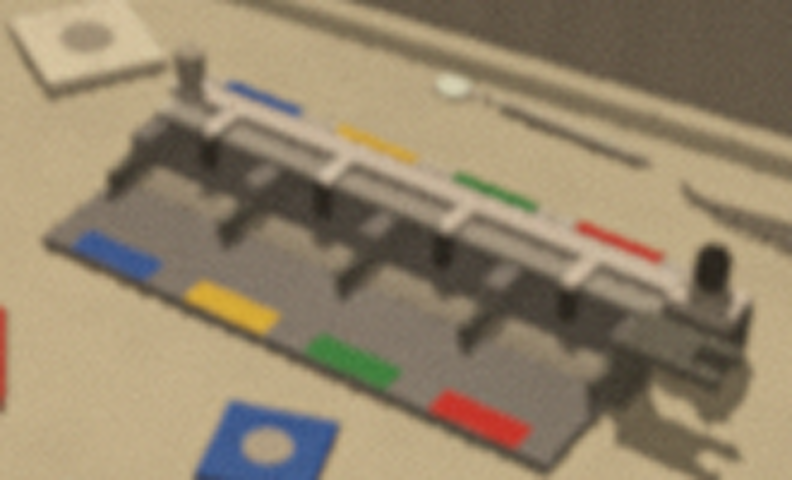

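View pics/c3.png

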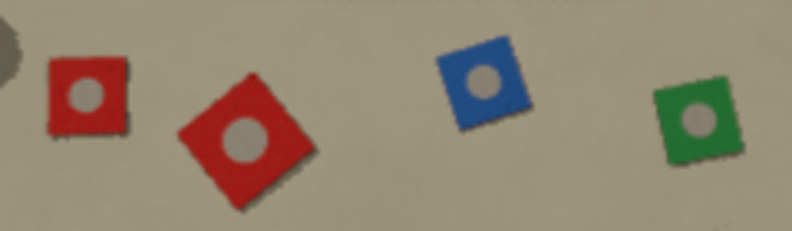

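The crops confirm it: small red is 80 px and big red larger, both with discs. The knob is top-left of the bar (crop 70,90), the pin at (692,92), and the fork's slot opens right at about (745,190). Now I'll measure.

```bash
cat >> h.py <<'E'
from scipy.spatial.transform import Rotation as Ro
def ray(f,uv):
    R=Ro.from_euler('xyz',f['orientation'],degrees=True).as_matrix()
    d=R@np.linalg.inv(f['K'])@np.array([uv[0],uv[1],1.]); return np.array(f['origin']),d/np.linalg.norm(d)
def plane(f,uv,z):
    o,d=ray(f,uv); return o+d*(z-o[2])/d[2]
def proj(f,p):
    R=Ro.from_euler('xyz',f['orientation'],degrees=True).as_matrix()
    c=f['K']@(R.T@(np.array(p)-f['origin'])); return c[:2]/c[2]
def tri(rs):
    A=sum(np.eye(3)-np.outer(d,d) for o,d in rs); b=sum((np.eye(3)-np.outer(d,d))@o for o,d in rs)
    return np.linalg.solve(A,b)
RNG={'red':[(0,8),(172,180)],'blue':[(100,125)],'green':[(50,85)],'yellow':[(20,33)]}
def blobs(f,col,amin=20):
    hsv=cv2.cvtColor(f['image'],cv2.COLOR_RGB2HSV)
    m=np.zeros(hsv.shape[:2],np.uint8)
    for a,b in RNG[col]: m|=cv2.inRange(hsv,(a,120,50),(b,255,255))
    cs,_=cv2.findContours(m,cv2.RETR_EXTERNAL,cv2.CHAIN_APPROX_NONE)
    out=[]
    for c in cs:
        mm=np.zeros_like(m); cv2.drawContours(mm,[c],-1,255,-1)
        M=cv2.moments(mm,True)
        if M['m00']>=amin: out.append((M['m10']/M['m00'],M['m01']/M['m00'],M['m00'],c))
    return out
def plates(f,ztop=8):
    for col in RNG:
        for u,v,a,c in blobs(f,col,15):
            w=np.array([plane(f,p[0],ztop)[:2] for p in c],np.float32)
            r=cv2.minAreaRect(w)
            print(col,np.round((u,v),1),int(a),'ctr',np.round(plane(f,(u,v),ztop)[:2],1),'size',np.round(r[1],0),'ang',round(r[2],1))
E
python3 - <<'E'
from h import *
f=grab('top');g=grab('scene')
print('TOP');plates(f);print('SCENE');plates(g)
for n,u in dict(frontL=(235+62/4.7,170+345/4.7),frontR=(235+651/4.7,170+345/4.7)).items(): print(n,plane(f,u,8))
# pin head & knob
P=tri([ray(f,(235+692/4.7,170+92/4.7)),ray(g,(250+712/4.8,185+250/4.8))]);print('pin top?',P)
P=tri([ray(f,(235+70/4.7,170+90/4.7)),ray(g,(250+190/4.8,185+55/4.8))]);print('knob top?',P)
E
```

```text
TOP
red [254.  287.2] 925 ctr [405.6 125.4] size [78. 76.] ang 40.4
red [206.  273.6] 553 ctr [437.9 248.7] size [59. 59.] ang 1.1
red [355.4 238.5] 159 ctr [ 536.6 -132. ] size [18. 50.] ang 1.2
red [152.9 241.4] 540 ctr [517.8 389.3] size [66. 64.] ang 48.1
red [355.3 183. ] 59 ctr [ 685.1 -130.7] size [ 5. 50.] ang 1.4
blue [326.  269.6] 499 ctr [454.1 -56.8] size [58. 56.] ang 19.5
blue [265.1 238.9] 130 ctr [530.4 102. ] size [16. 47.] ang 1.2
blue [ 65.1 212.5] 34 ctr [588.6 620.1] size [ 8. 28.] ang 1.3
blue [264.7 183. ] 55 ctr [679.5 108.5] size [ 5. 47.] ang 1.4
green [391.1 281.2] 479 ctr [ 427.6 -224.3] size [56. 56.] ang 12.4
green [325.1 238.5] 113 ctr [534.9 -53.2] size [13. 47.] ang 1.2
green [ 71.5 225.8] 24 ctr [554.1 600.3] size [ 7. 29.] ang 18.0
green [325. 183.] 19 ctr [683.3 -50.5] size [ 0. 48.] ang 1.4
yellow [ 21.5 359.5] 17 ctr [217.9 688. ] size [ 7. 12.] ang 0.9
yellow [ 78.1 303.6] 17 ctr [356.4 563.7] size [ 4. 32.] ang 44.4
yellow [ 84.6 288.8] 46 ctr [393.6 551.2] size [48. 12.] ang 5.6
yellow [ 75.2 274. ] 26 ctr [430.4 578.4] size [22.  9.] ang 65.2
[... 690 characters left out ...]
 ] size [19. 25.] ang 37.7
blue [ 26.5 156. ] 111 ctr [ 386.2 1010.2] size [108.  48.] ang 78.9
green [358.6 315.4] 450 ctr [ 426.9 -228.4] size [57. 55.] ang 13.3
green [323.2 259.9] 55 ctr [537.5 -54.7] size [44. 13.] ang 88.6
yellow [ 81.3 347.5] 231 ctr [  2.1 184.8] size [123.  15.] ang 67.1
yellow [297.9 248.7] 106 ctr [534.9  23.3] size [22. 51.] ang 2.6
yellow [327.9 214.4] 36 ctr [709.   48.4] size [51. 10.] ang 89.7
yellow [ 48.7 179.5] 77 ctr [345.3 826. ] size [117.  13.] ang 63.0
frontL [517.84541589 144.9276529    8.        ]
frontR [ 524.65632787 -178.98002106    8.        ]
pin top? [ 652.63518186 -194.222264     74.37820445]
knob top? [647.42356864 137.80184603  64.38885226]
```

Run:
```python
import cv2
t=cv2.imread('pics/top0.png'); s=cv2.imread('pics/scene0.png')
a=cv2.resize(t[178:230,360:405],None,fx=11,fy=11,interpolation=cv2.INTER_CUBIC)
cv2.imwrite('pics/d1.png',a)
b=cv2.resize(s[230:275,370:412],None,fx=12,fy=12,interpolation=cv2.INTER_CUBIC)
cv2.imwrite('pics/d2.png',b)
```

```text
(no output)
```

View pics/d1.png

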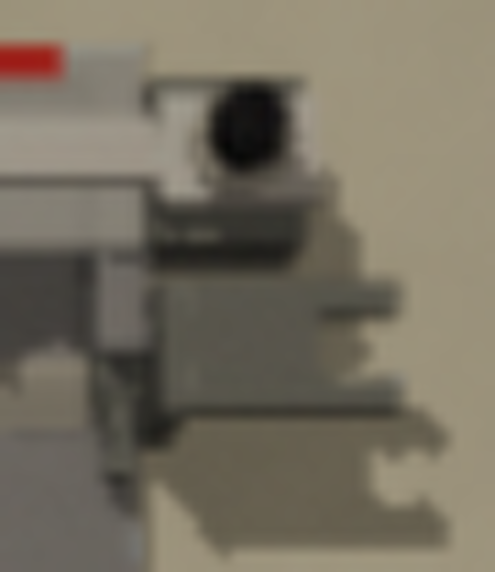

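View pics/d2.png

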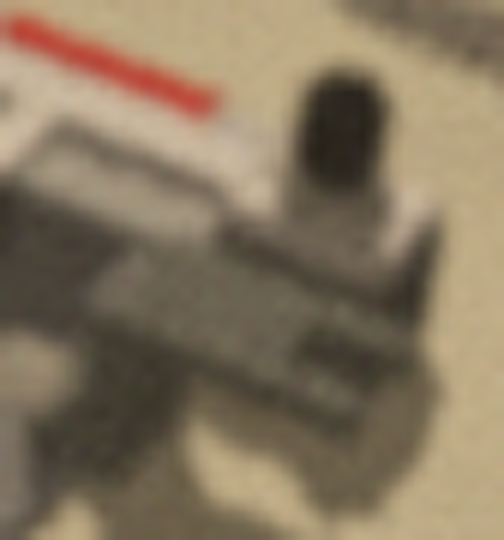

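```bash
cat >> h.py <<'E'
def cp(x,y,ox,oy,s): return (ox+(x+.5)/s-.5, oy+(y+.5)/s-.5)
E
python3 - <<'E'
from h import *
f=grab('top');g=grab('scene')
print('pin z71',plane(f,cp(248,122,360,178,11),71))
print('notch z46',plane(f,cp(352,340,360,178,11),46))
for z in(61,63): 
  print('pin scene mid grip',z,plane(g,cp(341,130,370,230,12),z))
print('notch scene',plane(g,cp(330,365,370,230,12),46))
print('deckF',plane(f,cp(62,345,235,170,4.7),8),plane(f,cp(651,345,235,170,4.7),8))
print('knob z66',plane(f,cp(70,85,235,170,4.7),66))
for u in [(355.3,183),(264.7,183)]: print('rooftag z34',plane(f,u,34))
print('lip front top/deck rear line', plane(f,cp(250,222,235,170,4.7),8), 'divider tops front', plane(f,cp(355,187,235,170,4.7),30))
E
```

```text
pin z71 [ 654.16465336 -192.05216997   71.        ]
notch z46 [ 609.71998495 -219.82452115   46.        ]
pin scene mid grip 61 [ 659.07057115 -194.65380787   61.        ]
pin scene mid grip 63 [ 656.65080893 -195.70191328   63.        ]
notch scene [ 607.4557624 -222.2391405   46.       ]
deckF [518.84944865 145.98316899   8.        ] [ 525.66674659 -177.95637885    8.        ]
knob z66 [650.15593956 139.34603462  66.        ]
rooftag z34 [ 677.72225827 -128.23501205   34.        ]
rooftag z34 [672.16120556 105.50588826  34.        ]
lip front top/deck rear line [589.94731979  44.99819826   8.        ] divider tops front [606.18889477 -12.96637998  30.        ]
```

```bash
cat >> h.py <<'E'
O=np.array([606.3,-14.5]); YW=1.3
def c2w(x,y):
    a=np.radians(YW); return O+np.array([[np.cos(a),-np.sin(a)],[np.sin(a),np.cos(a)]])@np.array([x,y])
def w2c(p):
    a=np.radians(YW); return np.array([[np.cos(a),np.sin(a)],[-np.sin(a),np.cos(a)]])@(np.array(p)[:2]-O)
def go(x,y,z,yaw):
    s=env.state(); R=Ro.from_euler('xyz',s['ee_rot'],degrees=True)
    T=Ro.from_euler('xyz',[180,0,yaw],degrees=True)
    d=R.inv().apply(np.array([x,y,z])-s['ee_pos']); r=(R.inv()*T).as_rotvec()
    print('t',round(s['time_s'],2),'at',np.round(s['ee_pos'],1),np.round(s['ee_rot'],1),'w',round(s['gripper_width'],1),'F',np.round(s['force'],1))
    print('shift',np.round(d,1),'rot',np.round(r,3))
def goc(cx,cy,z,yaw): p=c2w(cx,cy); go(p[0],p[1],z,YW+yaw)
E
python3 -c "
from h import *
go(655,-193,150,1.3)"
```

```text
t 0.3 at [234.8 524.7 213.7] [180.    0.   65.9] w 91.3 F [-0.7  0.5  0.2]
shift [-483.4  676.7   64. ] rot [0.000e+00 1.000e-03 1.127e+00]
```

drive_tool([
  [0, [-48, 68, 6], [0, 0, 0.11]],
  [0, [-97, 135, 13], [0, 0, 0.22]],
  [0, [-145, 203, 19], [0, 0, 0.34]],
  [0, [-193, 271, 26], [0, 0, 0.45]],
  [0, [-242, 338, 32], [0, 0, 0.56]],
], squeeze=20)

```text
time_s: 0.8
ee_pos: [361.4, 308.1, 194.7]
ee_rot: [180.0, -0.0, 33.6]
force: [0.2, -0.5, 0.5]
gripper_width: 91.3
```

```bash
python3 -c "
from h import *
go(655,-193,150,1.3)"
```

```text
t 0.8 at [361.4 308.1 194.7] [180.   -0.   33.6] w 91.3 F [ 0.2 -0.5  0.5]
shift [-32.6 579.8  44.7] rot [-0.    -0.001  0.563]
```

drive_tool([
  [0, [-5, 50, 5], [0, 0, 0.14]],
  [0, [-10, 99, 9], [0, 0, 0.28]],
  [0, [-15, 149, 14], [0, 0, 0.42]],
  [0, [-20, 198, 18], [0, 0, 0.56]],
  [0, [-25, 247, 22], [0, 0, 0.56]],
])

```text
time_s: 1.3
ee_pos: [478.2, 88.7, 172.8]
ee_rot: [-180.0, -0.0, 1.6]
force: [1.0, 0.5, 0.9]
gripper_width: 90.9
```

```bash
python3 -c "
from h import *
go(655,-193,150,1.3)"
```

```text
t 1.3 at [478.2  88.7 172.8] [-180.    -0.     1.6] w 90.9 F [1.  0.5 0.9]
shift [169.  286.4  22.8] rot [-0.    -0.001  0.005]
```

drive_tool([
  [0, [24, 41, 4], [0, 0, 0.005]],
  [0, [48, 82, 8], [0, 0, 0.005]],
  [0, [73, 123, 12], [0, 0, 0.005]],
  [0, [97, 164, 16], [0, 0, 0.005]],
  [0, [121, 205, 22], [0, 0, 0.005]],
])

```text
time_s: 1.8
ee_pos: [605.6, -112.6, 150.8]
ee_rot: [-180.0, -0.0, 1.4]
force: [1.6, 0.8, -0.2]
gripper_width: 91.3
```

drive_tool([
  [0, [24, 41, 0], [0, 0, 0]],
  [0, [48, 81, 0], [0, 0, 0]],
  [0, [48, 81, 0], [0, 0, 0]],
  [0, [48, 81, 0], [0, 0, 0]],
  [0, [48, 81, 0], [0, 0, 0]],
])

```text
time_s: 2.3
ee_pos: [653.9, -189.4, 150.5]
ee_rot: [-179.9, 0.1, 1.5]
force: [0.1, 0.7, 0.1]
gripper_width: 91.1
```

```bash
python3 -c "
from h import *
go(655,-193,110,1.3)
grab('top','a1.png');grab('scene','a2.png')
import cv2
t=cv2.imread('pics/a1.png');s=cv2.imread('pics/a2.png')
a=cv2.resize(t[150:250,340:440],None,fx=4,fy=4,interpolation=2);b=cv2.resize(s[180:280,340:440],None,fx=4,fy=4,interpolation=2)
cv2.imwrite('pics/a3.png',cv2.hconcat([a,b]))
"
```

```text
t 2.3 at [ 653.9 -189.4  150.5] [-1.799e+02  1.000e-01  1.500e+00] w 91.1 F [0.1 0.7 0.1]
shift [ 1.1  3.6 40.5] rot [-0.001  0.001  0.003]
```

View pics/a3.png

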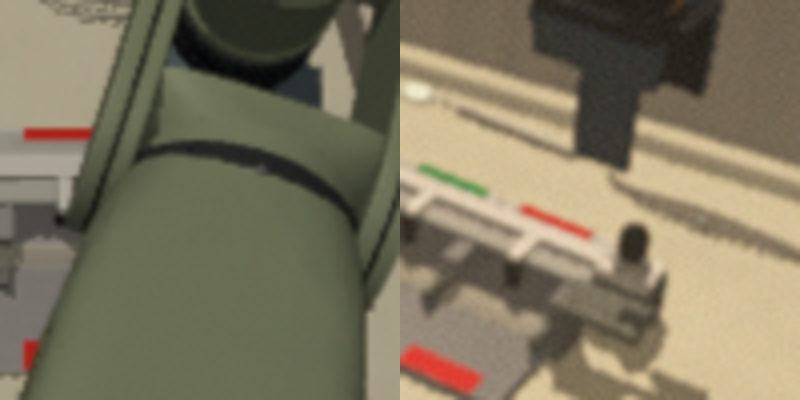

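The scene picture shows the open gripper above and around the pin (pin at crop 632,245). I'll descend in two stages.

drive_tool([
  [0, [1, 3, 20], [0, 0, 0]],
  [0, [1, 3, 40], [0, 0, 0]],
  [0, [1, 3, 55], [0, 0, 0]],
  [0, [1, 3, 65], [0, 0, 0]],
  [0, [1, 3, 70], [0, 0, 0]],
])

```text
time_s: 2.9
ee_pos: [655.1, -192.4, 80.2]
ee_rot: [-180.0, 0.1, 1.5]
force: [-0.2, -0.1, 0.4]
gripper_width: 91.3
```

drive_tool([
  [0, [0, 0, 8], [0, 0, 0]],
  [0, [0, 0, 16], [0, 0, 0]],
  [0, [0, 0, 22], [0, 0, 0]],
  [0, [0, 0, 25], [0, 0, 0]],
  [0, [0, 0, 25], [0, 0, 0]],
])

```text
time_s: 3.4
ee_pos: [655.4, -193.4, 55.2]
ee_rot: [-180.0, 0.0, 1.4]
force: [-0.2, -0.1, -0.1]
gripper_width: 90.9
```

```bash
python3 -c "
from h import *
go(655,-193,54,1.3)
grab('scene','a4.png')
import cv2
s=cv2.imread('pics/a4.png')
cv2.imwrite('pics/a5.png',cv2.resize(s[180:280,340:460],None,fx=6,fy=6,interpolation=2))
"
```

```text
t 3.4 at [ 655.4 -193.4   55.2] [-180.     0.     1.4] w 90.9 F [-0.2 -0.1 -0.1]
shift [-0.4 -0.4  1.2] rot [-0.     0.001  0.002]
```

View pics/a5.png

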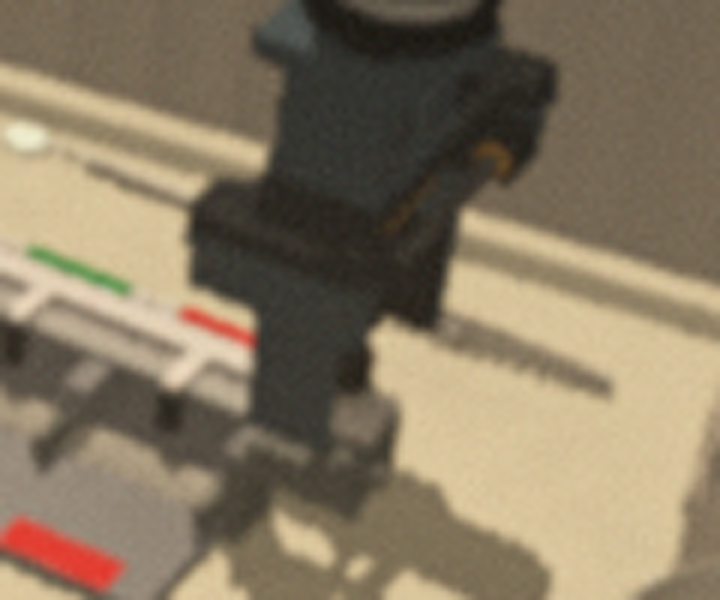

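The near finger partly hides the pin's black head (355,365) and the pin lies between the jaws. I'll close.

drive_tool([
  [1, [0, 0, 1], [0, 0, 0]],
  [1, [0, 0, 1], [0, 0, 0]],
  [1, [0, 0, 1], [0, 0, 0]],
  [1, [0, 0, 1], [0, 0, 0]],
  [1, [0, 0, 1], [0, 0, 0]],
], squeeze=12)

```text
time_s: 3.95
ee_pos: [655.7, -193.5, 54.8]
ee_rot: [180.0, -0.0, 1.4]
force: [0.5, -0.3, 0.4]
gripper_width: 53.9
```

drive_tool([
  [1, [0, 0, 0], [0, 0, 0]],
  [1, [0, 0, 0], [0, 0, 0]],
  [1, [0, 0, 0], [0, 0, 0]],
  [1, [0, 0, 0], [0, 0, 0]],
  [1, [0, 0, 0], [0, 0, 0]],
])

```text
time_s: 4.45
ee_pos: [655.7, -193.4, 54.7]
ee_rot: [-180.0, -0.0, 1.4]
force: [-0.4, 0.1, -0.1]
gripper_width: 17.5
```

drive_tool([
  [1, [0, 0, 0], [0, 0, 0]],
  [1, [0, 0, -3], [0, 0, 0]],
  [1, [0, 0, -8], [0, 0, 0]],
  [1, [0, 0, -16], [0, 0, 0]],
  [1, [0, 0, -24], [0, 0, 0]],
], squeeze=25)

```text
time_s: 4.95
ee_pos: [655.8, -193.4, 79.6]
ee_rot: [180.0, -0.0, 1.4]
force: [-0.0, -0.4, -0.4]
gripper_width: 17.3
```

drive_tool([
  [1, [0, 0, -8], [0, 0, 0]],
  [1, [0, 0, -16], [0, 0, 0]],
  [1, [0, 0, -26], [0, 0, 0]],
  [1, [0, 0, -36], [0, 0, 0]],
  [1, [0, 0, -36], [0, 0, 0]],
])

```text
time_s: 5.45
ee_pos: [656.8, -193.8, 116.9]
ee_rot: [179.9, -0.2, 1.4]
force: [-0.1, -0.1, 0.5]
gripper_width: 17.2
```

```bash
python3 -c "
from h import *
go(610,-221,112,1.3)
grab('scene','a6.png')
import cv2
s=cv2.imread('pics/a6.png')
cv2.imwrite('pics/a7.png',cv2.resize(s[170:280,340:460],None,fx=5,fy=5,interpolation=2))
"
```

```text
t 5.45 at [ 656.8 -193.8  116.9] [179.9  -0.2   1.4] w 17.2 F [-0.1 -0.1  0.5]
shift [-47.4  26.1   4.8] rot [ 0.001 -0.004  0.002]
```

View pics/a7.png

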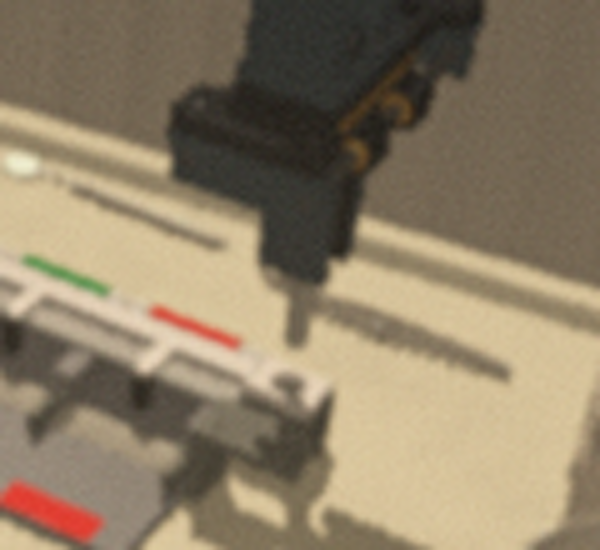

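The pin is held with the shank clear above the bar; the hole it left is at (288,383). Moving over the notch.

drive_tool([
  [1, [-15, 9, 0], [0, 0, 0]],
  [1, [-30, 18, 0], [0, 0, 0]],
  [1, [-45, 28, 0], [0, 0, 0]],
  [1, [-46, 28, 0], [0, -0.004, 0]],
  [1, [-46, 28, 0], [0, -0.004, 0]],
])

```text
time_s: 6.0
ee_pos: [610.1, -223.1, 114.8]
ee_rot: [-180.0, 0.2, 1.4]
force: [-0.1, -0.0, -0.4]
gripper_width: 16.9
```

```bash
python3 -c "
from h import *
go(611,-222,100,1.3)
g=grab('scene','a8.png')
print(proj(g,(611,-222,46)),proj(g,(611,-222,59)))
import cv2
s=cv2.imread('pics/a8.png')
cv2.imwrite('pics/a9.png',cv2.resize(s[190:280,350:450],None,fx=7,fy=7,interpolation=2))
"
```

```text
t 6.0 at [ 610.1 -223.1  114.8] [-180.     0.2    1.4] w 16.9 F [-0.1 -0.  -0.4]
shift [ 1.  -1.  14.8] rot [-0.     0.004  0.001]
[397.65904246 259.16889792] [398.29708321 255.0333997 ]
```

View pics/a9.png

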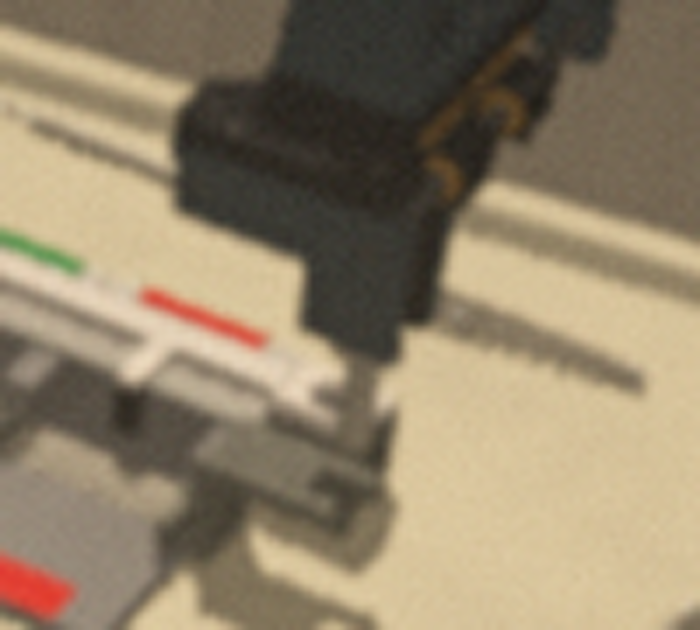

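The shank end (357,445) stands over the slot (about 340,487). I'll lower it, watching force.

drive_tool([
  [1, [0.5, -1, 5], [0, 0, 0]],
  [1, [1, -1, 10], [0, 0.004, 0]],
  [1, [1, -1, 14], [0, 0.004, 0]],
  [1, [1, -1, 18], [0, 0.004, 0]],
  [1, [1, -1, 22], [0, 0.004, 0]],
])

```text
time_s: 6.55
ee_pos: [611.8, -221.8, 94.3]
ee_rot: [179.9, -0.1, 1.5]
force: [-5.0, 0.6, 21.5]
gripper_width: 17.2
```

drive_tool([
  [1, [0, 0, -5], [0, 0, 0]],
  [1, [0, 0, -8], [0, 0, 0]],
  [1, [0, 0, -8], [0, 0, 0]],
  [1, [0, 0, -8], [0, 0, 0]],
  [1, [0, 0, -8], [0, 0, 0]],
])

```text
time_s: 7.05
ee_pos: [611.1, -221.5, 100.4]
ee_rot: [-180.0, 0.0, 1.4]
force: [0.2, -0.1, -1.5]
gripper_width: 16.9
```

```bash
python3 -c "
from h import *
go(611,-222,100,1.3)
g=grab('scene','b1.png')
print(proj(g,(611,-222,46)),proj(g,(611,-222,59)))
import cv2
s=cv2.imread('pics/b1.png')
cv2.imwrite('pics/b2.png',cv2.resize(s[230:275,375:420],None,fx=13,fy=13,interpolation=2))
"
```

```text
t 7.05 at [ 611.1 -221.5  100.4] [-180.     0.     1.4] w 16.9 F [ 0.2 -0.1 -1.5]
shift [-0.1  0.5  0.4] rot [-0.     0.001  0.002]
[397.65904246 259.16889792] [398.29708321 255.0333997 ]
```

View pics/b2.png

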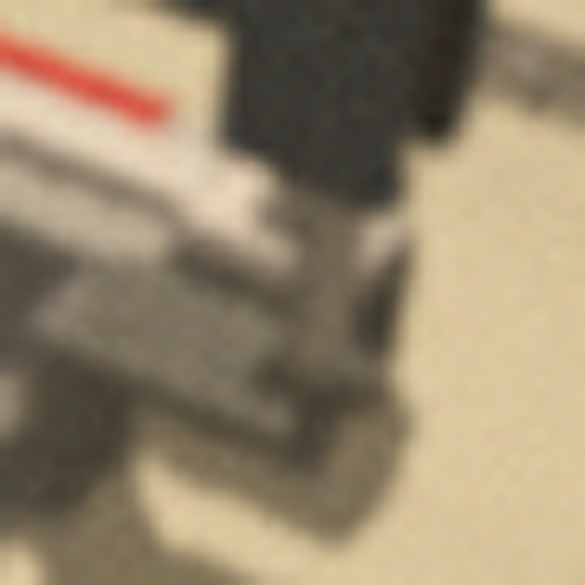

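The shank looks a little too far back (+x) relative to the slot, consistent with the force of -5 N in x. I'll shift -2.5 mm in x and try again gently.

drive_tool([
  [1, [-2.5, 1, 0], [0, 0, 0]],
  [1, [-2.5, 1, 3], [0, 0, 0]],
  [1, [-2.5, 1, 5], [0, 0, 0]],
  [1, [-2.5, 1, 7], [0, 0, 0]],
  [1, [-2.5, 1, 9], [0, 0, 0]],
])

```text
time_s: 7.6
ee_pos: [608.8, -222.6, 91.5]
ee_rot: [-180.0, 0.0, 1.4]
force: [-0.0, 0.4, -0.4]
gripper_width: 17.3
```

drive_tool([
  [1, [0, 0, 5], [0, 0, 0]],
  [1, [0, 0, 10], [0, 0, 0]],
  [1, [0, 0, 16], [0, 0, 0]],
  [1, [0, 0, 23], [0, 0, 0]],
  [1, [0, 0, 30], [0, 0, 0]],
])

```text
time_s: 8.1
ee_pos: [608.7, -222.5, 61.0]
ee_rot: [-180.0, 0.0, 1.4]
force: [-0.0, -0.5, -1.5]
gripper_width: 17.3
```

drive_tool([
  [1, [0, 0, 2], [0, 0, 0]],
  [1, [0, 0, 4], [0, 0, 0]],
  [1, [0, 0, 5], [0, 0, 0]],
  [1, [0, 0, 6], [0, 0, 0]],
  [1, [0, 0, 6.5], [0, 0, 0]],
])

```text
time_s: 8.6
ee_pos: [608.9, -222.7, 55.4]
ee_rot: [180.0, -0.0, 1.4]
force: [0.6, 0.3, -1.1]
gripper_width: 17.2
```

drive_tool([
  [1, [0, 0, 0.5], [0, 0, 0]],
  [1, [0, 0, 1], [0, 0, 0]],
  [1, [0, 0, 1.5], [0, 0, 0]],
  [1, [0, 0, 1.5], [0, 0, 0]],
  [1, [0, 0, 1.5], [0, 0, 0]],
])

```text
time_s: 9.1
ee_pos: [608.8, -222.6, 53.8]
ee_rot: [-180.0, -0.0, 1.4]
force: [-0.5, 0.2, -0.1]
gripper_width: 17.1
```

```bash
python3 -c "
from h import *
go(611,-222,52,1.3)
g=grab('scene','b3.png')
import cv2
s=cv2.imread('pics/b3.png')
cv2.imwrite('pics/b4.png',cv2.resize(s[220:280,365:425],None,fx=10,fy=10,interpolation=2))
"
```

```text
t 9.1 at [ 608.8 -222.6   53.8] [-180.    -0.     1.4] w 17.1 F [-0.5  0.2 -0.1]
shift [ 2.2 -0.6  1.8] rot [-0.    -0.     0.002]
```

View pics/b4.png

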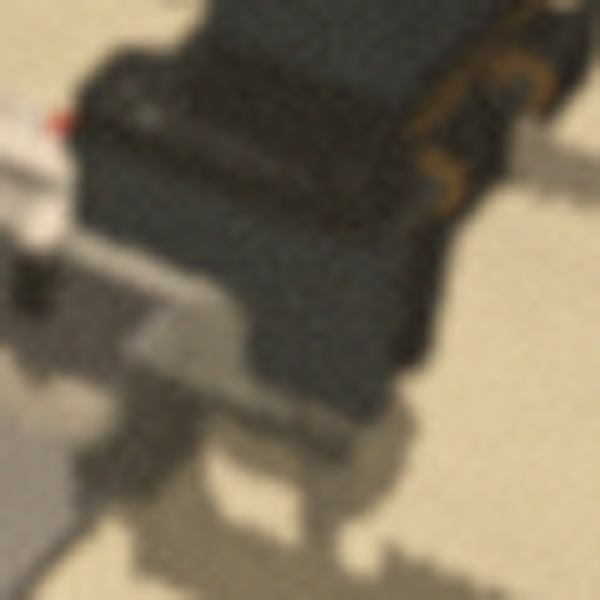

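The shank now hangs below the fork (crop 320,500). I'll lower to contact.

drive_tool([
  [1, [0, 0, 0.4], [0, 0, 0]],
  [1, [0, 0, 0.8], [0, 0, 0]],
  [1, [0, 0, 1.2], [0, 0, 0]],
  [1, [0, 0, 1.6], [0, 0, 0]],
  [1, [0, 0, 2], [0, 0, 0]],
])

```text
time_s: 9.65
ee_pos: [609.0, -222.7, 53.5]
ee_rot: [180.0, -0.1, 1.4]
force: [-2.8, 0.7, 11.3]
gripper_width: 17.3
```

Contact came at 53.6, as predicted. Relax slightly, then release.

drive_tool([
  [1, [0, 0, -1], [0, 0, 0]],
  [0, [0, 0, -1], [0, 0, 0]],
  [0, [0, 0, -1], [0, 0, 0]],
  [0, [0, 0, -1], [0, 0, 0]],
  [0, [0, 0, -1], [0, 0, 0]],
])

```text
time_s: 10.15
ee_pos: [608.7, -222.6, 52.3]
ee_rot: [-180.0, 0.0, 1.4]
force: [-0.2, 1.0, -0.1]
gripper_width: 46.2
```

drive_tool([
  [0, [0, 0, -1], [0, 0, 0]],
  [0, [0, 0, -1], [0, 0, 0]],
  [0, [0, 0, -1], [0, 0, 0]],
  [0, [0, 0, -30], [0, 0, 0]],
  [0, [0, 0, -75], [0, 0, 0]],
])

```text
time_s: 10.65
ee_pos: [606.7, -221.8, 125.3]
ee_rot: [-179.8, 0.4, 1.4]
force: [0.6, -0.6, -0.3]
gripper_width: 86.4
```

```bash
python3 -c "
from h import *
g=grab('scene','b5.png')
p=c2w(47,153);go(p[0],p[1],130,91.3)
go(p[0],p[1],130,1.3)
import cv2
s=cv2.imread('pics/b5.png')
cv2.imwrite('pics/b6.png',cv2.resize(s[220:280,350:430],None,fx=9,fy=9,interpolation=2))
"
```

```text
t 10.7 at [ 612.  -223.8  135.9] [179.8  -0.6   1.4] w 89.4 F [ 2.4 -0.3  6.3]
shift [  46.8 -362.3    5. ] rot [ 0.011 -0.005 -1.568]
t 10.7 at [ 612.  -223.8  135.9] [179.8  -0.6   1.4] w 89.4 F [ 2.4 -0.3  6.3]
shift [  46.8 -362.3    5. ] rot [ 0.004 -0.01   0.002]
```

View pics/b6.png

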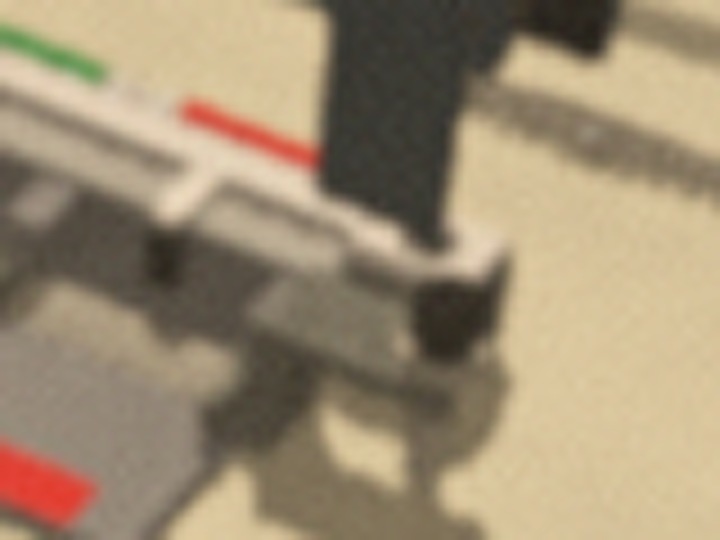

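The pin hangs parked (head at 450,315, shank below the fork). On to the shutter knob.

drive_tool([
  [0, [7, -45, 0], [0, 0, -0.14]],
  [0, [14, -90, 0], [0, 0, -0.28]],
  [0, [20, -135, 0], [0, 0, -0.42]],
  [0, [27, -180, 0], [0, 0, -0.56]],
  [0, [34, -225, 0], [0, 0, -0.7]],
])

```text
time_s: 11.2
ee_pos: [637.3, 4.9, 127.9]
ee_rot: [180.0, -0.0, 41.9]
force: [-0.7, 0.4, 0.1]
gripper_width: 91.1
```

```bash
python3 -c "
from h import *
p=c2w(46,153);go(p[0],p[1],130,91.3)
"
```

```text
t 11.2 at [637.3   4.9 127.9] [180.   -0.   41.9] w 91.1 F [-0.7  0.4  0.1]
shift [ 98.4 -92.6  -2.1] rot [ 0.001 -0.    -0.863]
```

drive_tool([
  [0, [25, -23, 0], [0, 0, -0.14]],
  [0, [50, -46, 0], [0, 0, -0.28]],
  [0, [75, -70, 0], [0, 0, -0.42]],
  [0, [98, -93, 0], [0, 0, -0.56]],
  [0, [98, -93, 0], [0, 0, -0.7]],
])

```text
time_s: 11.7
ee_pos: [648.9, 142.1, 127.6]
ee_rot: [180.0, -0.1, 82.2]
force: [-0.2, -1.2, 0.3]
gripper_width: 91.2
```

drive_tool([
  [0, [0, 0, 0], [0, 0, -0.1]],
  [0, [0, 0, 0], [0, 0, -0.163]],
  [0, [0, 0, 0], [0, 0, -0.163]],
  [0, [0, 0, 0], [0, 0, -0.163]],
  [0, [0, 0, 0], [0, 0, -0.163]],
])

```text
time_s: 12.2
ee_pos: [648.8, 137.7, 127.7]
ee_rot: [180.0, -0.0, 90.9]
force: [-0.5, -0.8, 0.7]
gripper_width: 91.2
```

```bash
python3 -c "
from h import *
p=c2w(46,153);go(p[0],p[1],51,91.3)
print(p)
g=grab('scene','b7.png');
import cv2
print(proj(g,(p[0],p[1],66)))
s=cv2.imread('pics/b7.png')
cv2.imwrite('pics/b8.png',cv2.resize(s[150:270,230:390],None,fx=5,fy=5,interpolation=2))
"
```

```text
t 12.2 at [648.8 137.7 127.7] [180.   -0.   90.9] w 91.2 F [-0.5 -0.8  0.7]
shift [ 1.8 -0.  76.7] rot [ 0.    -0.    -0.007]
[648.81699799 139.50423657]
[289.09149894 195.56274789]
```

View pics/b8.png

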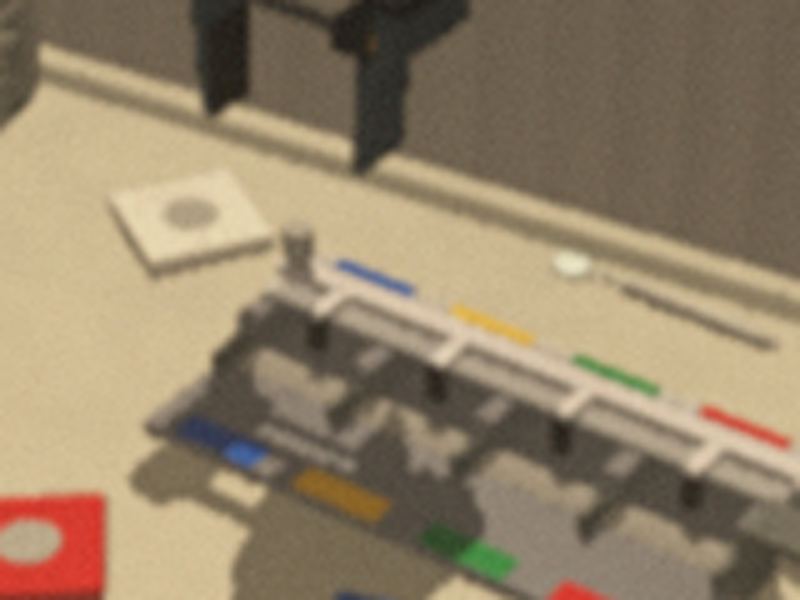

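The knob (297,235) is where expected, between the open jaws. Lower and grip.

drive_tool([
  [0, [2, 0, 20], [0, 0, -0.007]],
  [0, [2, 0, 40], [0, 0, -0.007]],
  [0, [2, 0, 58], [0, 0, -0.007]],
  [0, [2, 0, 70], [0, 0, -0.007]],
  [0, [2, 0, 76], [0, 0, -0.007]],
])

```text
time_s: 12.75
ee_pos: [648.3, 139.6, 50.5]
ee_rot: [-179.9, 0.0, 91.4]
force: [0.0, -0.6, -0.1]
gripper_width: 90.8
```

drive_tool([
  [1, [0, 0, 0], [0, 0, 0]],
  [1, [0, 0, 0], [0, 0, 0]],
  [1, [0, 0, 0], [0, 0, 0]],
  [1, [0, 0, 0], [0, 0, 0]],
  [1, [0, 0, 0], [0, 0, 0]],
], squeeze=12)

```text
time_s: 13.25
ee_pos: [649.1, 139.8, 52.3]
ee_rot: [179.9, -0.0, 91.4]
force: [-0.4, -0.8, -0.3]
gripper_width: 54.1
```

drive_tool([
  [1, [0, 0, 0], [0, 0, 0]],
  [1, [0, 0, 0], [0, 0, 0]],
  [1, [0, 0, 0], [0, 0, 0]],
  [1, [0, 0, 0], [0, 0, 0]],
  [1, [0, 0, 0], [0, 0, 0]],
])

```text
time_s: 13.75
ee_pos: [648.8, 139.9, 51.7]
ee_rot: [-180.0, -0.0, 91.4]
force: [-0.9, 1.4, 0.2]
gripper_width: 17.4
```

Gripped at 17.4 mm. Sliding along +y (tool +x).

drive_tool([
  [1, [6, 0, 0], [0, 0, 0]],
  [1, [12, 0, 0], [0, 0, 0]],
  [1, [18, 0, 0], [0, 0, 0]],
  [1, [24, 0, 0], [0, 0, 0]],
  [1, [30, 0, 0], [0, 0, 0]],
])

```text
time_s: 14.25
ee_pos: [648.0, 170.4, 51.7]
ee_rot: [180.0, 0.0, 91.4]
force: [-0.0, -2.1, -0.9]
gripper_width: 17.3
```

drive_tool([
  [1, [3, 0, 0], [0, 0, 0]],
  [1, [6, 0, 0], [0, 0, 0]],
  [1, [8, 0, 0], [0, 0, 0]],
  [1, [9.5, 0, 0], [0, 0, 0]],
  [1, [10.5, 0, 0], [0, 0, 0]],
])

```text
time_s: 14.75
ee_pos: [647.8, 179.0, 51.7]
ee_rot: [-180.0, 0.1, 91.4]
force: [0.5, -7.4, 1.3]
gripper_width: 17.2
```

Stop reached after 39 mm. Release, rise and look.

drive_tool([
  [1, [-1.3, 0, 0], [0, 0, 0]],
  [0, [-1.3, 0, 0], [0, 0, 0]],
  [0, [-1.3, 0, 0], [0, 0, 0]],
  [0, [-1.3, 0, 0], [0, 0, 0]],
  [0, [-1.3, 0, 0], [0, 0, 0]],
])

```text
time_s: 15.25
ee_pos: [647.9, 179.3, 51.8]
ee_rot: [180.0, -0.0, 91.4]
force: [0.5, -0.4, -0.5]
gripper_width: 46.5
```

drive_tool([
  [0, [0, 0, -20], [0, 0, 0]],
  [0, [0, 0, -65], [0, 0, 0]],
  [0, [0, 45, -105], [0, 0, 0]],
  [0, [0, 90, -105], [0, 0, 0]],
  [0, [0, 130, -105], [0, 0, 0]],
])

```text
time_s: 15.75
ee_pos: [780.4, 182.7, 160.6]
ee_rot: [179.6, -0.1, 91.4]
force: [1.3, 0.0, -0.2]
gripper_width: 86.6
```

```bash
python3 -c "
from h import *
g=grab('scene','b9.png');f=grab('top','c0.png');plates(f);print();plates(g)
"
```

```text
red [355.4 238.5] 159 ctr [ 536.6 -132. ] size [18. 50.] ang 1.2
red [152.8 241.1] 519 ctr [518.8 389.6] size [62. 67.] ang 1.2
red [355.3 183. ] 59 ctr [ 685.1 -130.7] size [ 5. 50.] ang 1.4
blue [  7.1 349.8] 70 ctr [240.7 725.7] size [55. 27.] ang 1.3
blue [325.9 269.6] 496 ctr [454.3 -56.7] size [58. 56.] ang 19.5
blue [268.3 238.7] 80 ctr [531.2  93.6] size [16. 31.] ang 1.2
blue [ 65.7 213. ] 66 ctr [587.3 618.3] size [15. 33.] ang 9.8
blue [262.6 183.2] 29 ctr [678.7 114. ] size [ 5. 45.] ang 1.4
green [384.  293.1] 489 ctr [ 397.  -205.8] size [56. 56.] ang 12.3
green [325.1 238.5] 113 ctr [534.9 -53.2] size [13. 47.] ang 1.2
green [ 71.7 225.7] 26 ctr [554.4 599.7] size [ 7. 32.] ang 20.7
green [325. 183.] 19 ctr [683.3 -50.5] size [ 0. 48.] ang 1.4
yellow [ 27.  358.1] 55 ctr [221.6 675. ] size [ 9. 42.] ang 17.5
yellow [168.8 244.3] 58 ctr [511.4 348.1] size [16. 35.] ang 84.7
yellow [295.4 238.5] 159 ctr [533.3  23.6] size [18. 49.] ang 1.2
yellow [295. 183.] 57 ctr [681.4  28.7] size [ 5. 47.] ang 1.4

red [349.5 271.9] 132 ctr [ 538.8 -132.4] size [22. 53.] ang 1.6
red [235.1 259.6] 662 ctr [404.8 122.4] size [86. 75.] ang 41.0
red [374.8 233.4] 23 ctr [ 712.5 -102.3] size [ 9. 28.] ang 1.8
red [208.5 235.4] 344 ctr [436.6 245.8] size [64. 63.] ang 2.2
red [193.5 188. ] 249 ctr [577.3 445.7] size [67. 68.] ang 37.5
blue [299.9 278.9] 145 ctr [445.1 -50.6] size [54. 43.] ang 18.9
blue [273.9 237.8] 51 ctr [533.3 101.5] size [13. 44.] ang 3.4
blue [ 36.1 159. ] 465 ctr [393.8 968.7] size [170. 102.] ang 68.8
green [344.2 319.8] 470 ctr [ 396.1 -209.8] size [58. 55.] ang 12.5
yellow [150.8 352.2] 19 ctr [79.5 60.5] size [21.  7.] ang 31.7
yellow [158.3 340.9] 27 ctr [109.4  71.4] size [38.  7.] ang 15.7
yellow [ 74.7 331.4] 87 ctr [ 21.  234.3] size [61. 14.] ang 43.2
yellow [ 48.6 179.3] 79 ctr [346.  827.2] size [117.  13.] ang 65.3
```

View pics/b9.png

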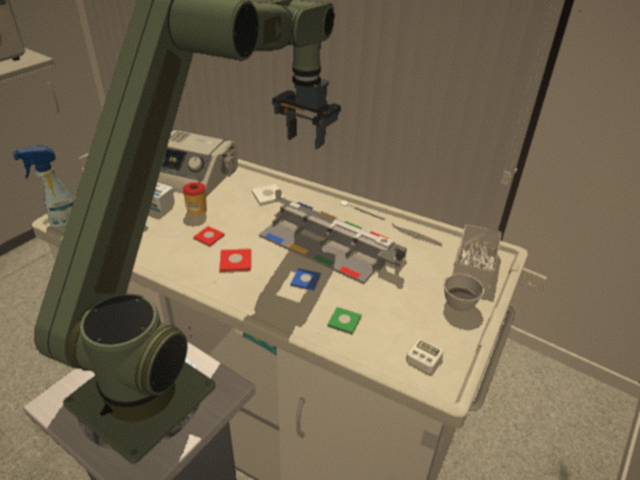

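View pics/c0.png

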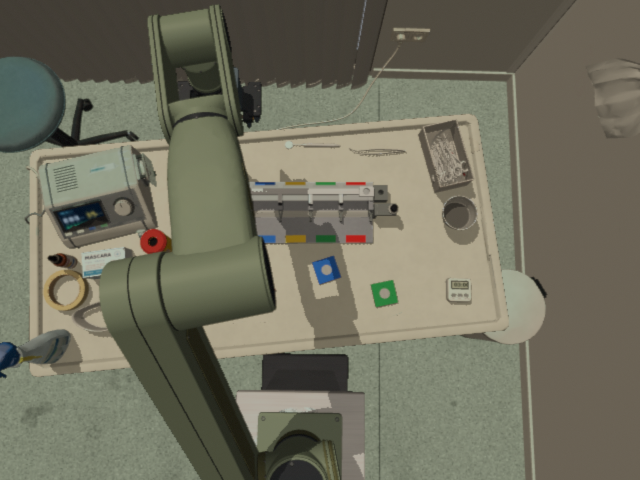

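Shutter is open, the pin is parked at (394,208), and the green plate was already knocked to (384,293), which is (397,-206). Blue is unmoved. Taking green first.

```bash
python3 -c "
from h import *
go(397,-206,110,102.3)
"
```

```text
t 15.85 at [782.2 181.8 154.1] [179.9  -0.   91.3] w 90.7 F [-1.5 -0.7 -1.7]
shift [-378.8 -394.1   43.2] rot [ 0.002  0.    -0.192]
```

drive_tool([
  [0, [-34, -35, 0], [0, 0, -0.05]],
  [0, [-68, -70, 0], [0, 0, -0.1]],
  [0, [-102, -106, 0], [0, 0, -0.15]],
  [0, [-136, -141, 0], [0, 0, -0.19]],
  [0, [-170, -177, 0], [0, 0, -0.19]],
])

```text
time_s: 16.35
ee_pos: [602.4, 7.0, 156.6]
ee_rot: [-180.0, -0.0, 102.3]
force: [-0.5, -0.9, 0.8]
gripper_width: 91.5
```

drive_tool([
  [0, [-40, -27, 0], [0, 0, 0]],
  [0, [-80, -54, 0], [0, 0, 0]],
  [0, [-121, -81, 0], [0, 0, 0]],
  [0, [-161, -108, 5], [0, 0, 0]],
  [0, [-200, -135, 10], [0, 0, 0]],
])

```text
time_s: 16.85
ee_pos: [514.0, -217.3, 146.9]
ee_rot: [180.0, -0.0, 102.3]
force: [0.6, -0.2, -0.6]
gripper_width: 91.3
```

```bash
python3 -c "
from h import *
go(397,-206,60,102.3)
"
```

```text
t 16.85 at [ 514.  -217.3  146.9] [180.   -0.  102.3] w 91.3 F [ 0.6 -0.2 -0.6]
shift [  35.9 -111.9   86.8] rot [ 0.001 -0.    -0.   ]
```

drive_tool([
  [0, [12, -38, 15], [0, 0, 0]],
  [0, [24, -76, 35], [0, 0, 0]],
  [0, [36, -112, 55], [0, 0, 0]],
  [0, [36, -112, 80], [0, 0, 0]],
  [0, [36, -112, 87], [0, 0, 0]],
])

```text
time_s: 17.35
ee_pos: [395.6, -203.5, 58.2]
ee_rot: [-179.8, -0.2, 102.2]
force: [-0.2, 1.2, 0.2]
gripper_width: 91.5
```

```bash
python3 -c "
from h import *
go(397,-206,3,102.3)
g=grab('scene','e1.png')
import cv2
s=cv2.imread('pics/e1.png')
cv2.imwrite('pics/e2.png',cv2.resize(s[230:370,280:420],None,fx=4,fy=4,interpolation=2))
"
```

```text
t 17.35 at [ 395.6 -203.5   58.2] [-179.8   -0.2  102.2] w 91.5 F [-0.2  1.2  0.2]
shift [-2.9  1.  55.2] rot [-0.003 -0.003 -0.001]
```

View pics/e2.png

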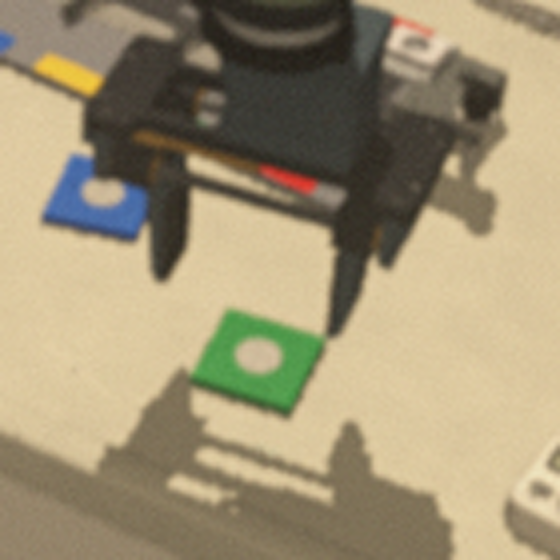

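The green plate (258,355) lies under the jaws, aligned. Lower and grip.

drive_tool([
  [0, [-1.5, 0.5, 15], [0, 0, 0]],
  [0, [-1.5, 0.5, 30], [0, 0, 0]],
  [0, [-1.5, 0.5, 43], [0, 0, 0]],
  [0, [-1.5, 0.5, 51], [0, 0, 0]],
  [0, [-1.5, 0.5, 55], [0, 0, 0]],
])

```text
time_s: 17.9
ee_pos: [400.1, -206.3, 4.7]
ee_rot: [180.0, 0.0, 102.3]
force: [-0.5, -0.1, 0.2]
gripper_width: 91.1
```

drive_tool([
  [0, [0, 0, 0], [0, 0, 0]],
  [1, [0, 0, 0], [0, 0, 0]],
  [1, [0, 0, 0], [0, 0, 0]],
  [1, [0, 0, 0], [0, 0, 0]],
  [1, [0, 0, 0], [0, 0, 0]],
])

```text
time_s: 18.4
ee_pos: [399.4, -206.3, 5.0]
ee_rot: [180.0, 0.0, 102.3]
force: [-0.4, -0.2, 0.6]
gripper_width: 62.0
```

drive_tool([
  [1, [0, 0, 0], [0, 0, 0]],
  [1, [0, 0, 0], [0, 0, 0]],
  [1, [0, 0, 0], [0, 0, 0]],
  [1, [0, 0, 0], [0, 0, 0]],
  [1, [0, 0, 0], [0, 0, 0]],
])

```text
time_s: 18.9
ee_pos: [399.4, -206.3, 4.9]
ee_rot: [180.0, 0.0, 102.3]
force: [-0.3, 0.8, 4.9]
gripper_width: 59.7
```

Measured z is 4.9, so the bite is only 3 mm. Reopen, go lower and grip again.

drive_tool([
  [0.2, [0, 0, 0], [0, 0, 0]],
  [0.2, [0, 0, 0], [0, 0, 0]],
  [0.2, [0, 2, 1.5], [0, 0, 0]],
  [0.2, [0, 2, 3], [0, 0, 0]],
  [0.2, [0, 2, 3], [0, 0, 0]],
])

```text
time_s: 19.4
ee_pos: [401.1, -205.6, 1.3]
ee_rot: [-180.0, -0.0, 102.3]
force: [-0.1, 0.4, 0.4]
gripper_width: 73.1
```

drive_tool([
  [1, [0, 0, 0], [0, 0, 0]],
  [1, [0, 0, 0], [0, 0, 0]],
  [1, [0, 0, 0], [0, 0, 0]],
  [1, [0, 0, 0], [0, 0, 0]],
  [1, [0, 0, 0], [0, 0, 0]],
], squeeze=20)

```text
time_s: 19.9
ee_pos: [401.2, -205.8, 1.7]
ee_rot: [180.0, -0.0, 102.3]
force: [0.0, 0.7, -0.3]
gripper_width: 59.9
```

drive_tool([
  [1, [0, 0, -10], [0, 0, 0]],
  [1, [0, 0, -25], [0, 0, 0]],
  [1, [0, 0, -40], [0, 0, 0]],
  [1, [0, 0, -52], [0, 0, 0]],
  [1, [0, 0, -52], [0, 0, 0]],
])

```text
time_s: 20.4
ee_pos: [402.5, -206.5, 55.7]
ee_rot: [179.8, 0.2, 102.3]
force: [-0.3, 0.4, -1.0]
gripper_width: 59.8
```

```bash
python3 -c "
from h import *
goc(-49.8,-39,50,90)
"
```

```text
t 20.4 at [ 402.5 -206.5   55.7] [179.8   0.2 102.3] w 59.8 F [-0.3  0.4 -1. ]
shift [115.5 183.6   6. ] rot [0.004 0.003 0.192]
```

drive_tool([
  [1, [23, 37, 0], [0, 0, 0.05]],
  [1, [46, 74, 0], [0, 0, 0.1]],
  [1, [69, 110, 0], [0, 0, 0.15]],
  [1, [92, 147, 0], [0, 0, 0.19]],
  [1, [115, 183, 0], [0.002, 0.002, 0.192]],
])

```text
time_s: 20.9
ee_pos: [556.3, -53.0, 53.4]
ee_rot: [-179.8, -0.1, 91.2]
force: [1.6, 0.2, 0.4]
gripper_width: 59.7
```

drive_tool([
  [1, [0, 0, 5], [0, 0, 0]],
  [1, [0, 0, 10], [0, 0, 0]],
  [1, [0, 0, 15], [0, 0, 0]],
  [1, [0, 0, 20], [0, 0, 0]],
  [1, [0, 0, 20], [0, 0, 0]],
])

```text
time_s: 21.4
ee_pos: [554.1, -55.3, 32.9]
ee_rot: [-179.7, -0.1, 91.2]
force: [0.3, 0.0, -0.3]
gripper_width: 59.8
```

```bash
python3 -c "
from h import *
goc(-49.8,-39,9.5,90)
g=grab('scene','e3.png')
import cv2
s=cv2.imread('pics/e3.png')
cv2.imwrite('pics/e4.png',cv2.resize(s[200:300,260:400],None,fx=5,fy=5,interpolation=2))
"
```

```text
t 21.4 at [554.1 -55.3  32.9] [-1.797e+02 -1.000e-01  9.120e+01] w 59.8 F [ 0.3  0.  -0.3]
shift [ 0.5  3.4 23.4] rot [-0.004 -0.002 -0.002]
```

View pics/e4.png

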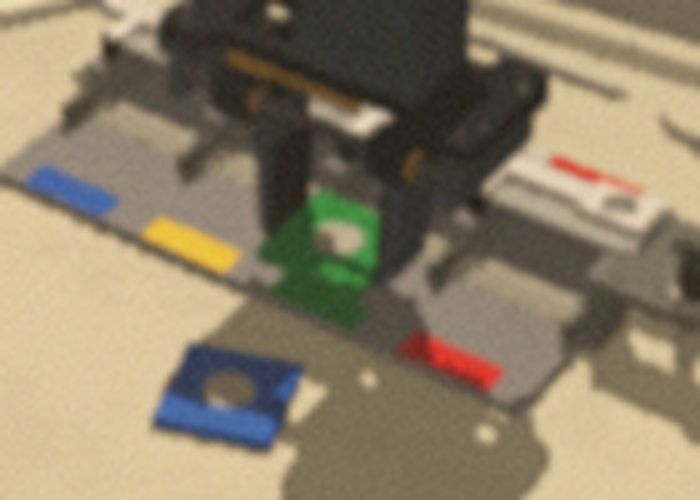

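The plate is held over the green bay's deck (340,240). Lowering onto the deck.

drive_tool([
  [1, [0.5, 2, 6], [-0.004, 0, 0]],
  [1, [0.5, 2, 12], [-0.004, 0, 0]],
  [1, [0.5, 2, 17], [-0.004, 0, 0]],
  [1, [0.5, 2, 20], [-0.004, 0, 0]],
  [1, [0.5, 2, 22], [-0.004, 0, 0]],
])

```text
time_s: 21.95
ee_pos: [557.3, -53.9, 11.2]
ee_rot: [179.9, -0.1, 91.3]
force: [-0.2, -0.0, -1.3]
gripper_width: 59.4
```

drive_tool([
  [1, [0, 0, 0.5], [0, 0, 0]],
  [1, [0, 0, 1], [0, 0, 0]],
  [1, [0, 0, 1], [0, 0, 0]],
  [1, [0, 0, 1], [0, 0, 0]],
  [1, [0, 0, 1], [0, 0, 0]],
])

```text
time_s: 22.45
ee_pos: [557.6, -53.9, 10.9]
ee_rot: [179.9, -0.1, 91.3]
force: [-0.5, 0.4, -0.5]
gripper_width: 59.7
```

drive_tool([
  [1, [0, 0, 0.8], [0, 0, 0]],
  [0.15, [0, 0, 0.8], [0, 0, 0]],
  [0.15, [0, 0, 0.8], [0, 0, 0]],
  [0.15, [0, 0, 0.8], [0, 0, 0]],
  [0.15, [0, 0, -8], [0, 0, 0]],
])

```text
time_s: 22.95
ee_pos: [556.6, -53.8, 18.1]
ee_rot: [-180.0, -0.1, 91.3]
force: [0.1, -0.6, 0.6]
gripper_width: 77.8
```

drive_tool([
  [0.15, [0, 0, -15], [0, 0, 0]],
  [0.15, [0, 0, -35], [0, 0, 0]],
  [0.15, [0, -40, -35], [0, 0, 0]],
  [0.7, [0, -75, -35], [0, 0, 0]],
  [0.7, [0, -75, -35], [0, 0, 0]],
])

```text
time_s: 23.45
ee_pos: [476.9, -55.2, 53.7]
ee_rot: [-179.8, -0.2, 91.2]
force: [0.4, -0.7, -0.1]
gripper_width: 64.4
```

```bash
python3 -c "
from h import *
goc(-110,-39,10.5,90)
g=grab('scene','e5.png')
import cv2
s=cv2.imread('pics/e5.png')
cv2.imwrite('pics/e6.png',cv2.resize(s[200:300,260:400],None,fx=5,fy=5,interpolation=2))
"
```

```text
t 23.45 at [476.9 -55.2  53.7] [-179.8   -0.2   91.2] w 64.4 F [ 0.4 -0.7 -0.1]
shift [-1.3 20.4 43.1] rot [-0.004 -0.003 -0.001]
```

View pics/e6.png

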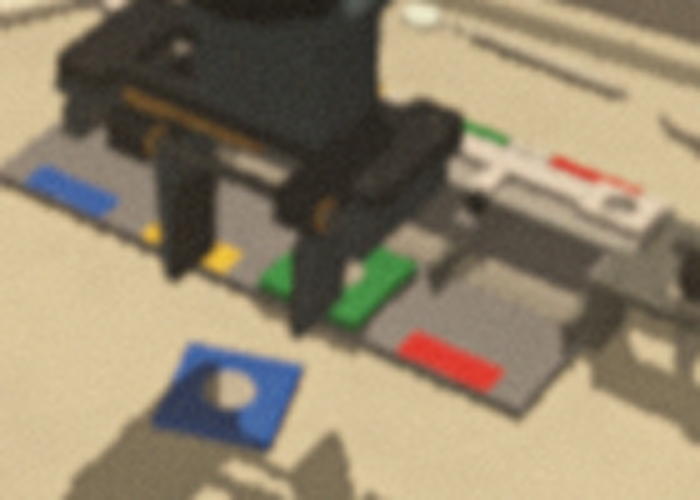

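The green plate lies flat on the deck (340,285). Now lowering the narrowed fingers behind it, staying above the blue plate.

drive_tool([
  [0.7, [-1.5, 12, 0], [0, 0, 0]],
  [0.7, [-1.5, 23, 10], [0, 0, 0]],
  [0.7, [-1.5, 23, 22], [0, 0, 0]],
  [0.7, [-1.5, 23, 32], [0, 0, 0]],
  [0.7, [-1.5, 23, 39], [0, 0, 0]],
])

```text
time_s: 24.0
ee_pos: [504.6, -56.4, 12.6]
ee_rot: [-179.9, -0.1, 91.3]
force: [0.5, 0.1, -0.2]
gripper_width: 27.4
```

```bash
python3 -c "
from h import *
goc(-20,-39,11.5,90);print(w2c(env.state()['ee_pos']))
"
```

```text
t 24.0 at [504.6 -56.4  12.6] [-1.799e+02 -1.000e-01  9.130e+01] w 27.4 F [ 0.5  0.1 -0.2]
shift [ 0.6 82.6  1. ] rot [-0.001 -0.002 -0.   ]
[-102.6192834   -39.54662859]
```

drive_tool([
  [0.7, [0.5, 6, 1], [0, 0, 0]],
  [0.7, [0.5, 12, 1], [0, 0, 0]],
  [0.7, [0.5, 18, 1], [0, 0, 0]],
  [0.7, [0.5, 24, 1], [0, 0, 0]],
  [0.7, [0.5, 30, 1], [0, 0, 0]],
])

```text
time_s: 24.5
ee_pos: [536.5, -55.4, 14.1]
ee_rot: [179.8, -0.1, 91.3]
force: [-0.4, 0.1, 1.0]
gripper_width: 27.4
```

drive_tool([
  [0.7, [0, 6, 0], [0, 0, 0]],
  [0.7, [0, 12, 0], [0, 0, 0]],
  [0.7, [0, 18, 0], [0, 0, 0]],
  [0.7, [0, 24, 0], [0, 0, 0]],
  [0.7, [0, 28, 0], [0, 0, 0]],
])

```text
time_s: 25.0
ee_pos: [564.2, -54.8, 13.7]
ee_rot: [179.9, -0.1, 91.3]
force: [-1.0, -0.3, -0.0]
gripper_width: 27.2
```

```bash
python3 -c "
from h import *
goc(-14,-39,15,90);print(w2c(env.state()['ee_pos']))
g=grab('scene','e7.png')
import cv2
s=cv2.imread('pics/e7.png')
cv2.imwrite('pics/e8.png',cv2.resize(s[200:300,260:400],None,fx=5,fy=5,interpolation=2))
"
```

```text
t 25.0 at [564.2 -54.8  13.7] [ 1.799e+02 -1.000e-01  9.130e+01] w 27.2 F [-1.  -0.3 -0. ]
shift [ 0.3 29.  -1.2] rot [ 0.002 -0.002 -0.   ]
[-43.0388174  -39.31744913]
```

View pics/e8.png

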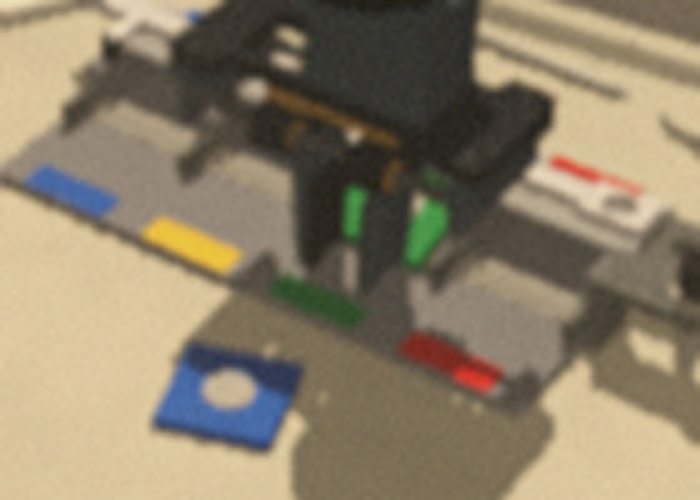

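The plate has gone onto the lip, straight. Continue over the crest with tips at about 14.5–15.

drive_tool([
  [0.7, [0, 5, -0.5], [0, 0, 0]],
  [0.7, [0, 10, -1], [0, 0, 0]],
  [0.7, [0, 15, -1], [0, 0, 0]],
  [0.7, [0, 20, -1], [0, 0, 0]],
  [0.7, [0, 25, -1], [0, 0, 0]],
])

```text
time_s: 25.55
ee_pos: [571.1, -54.3, 13.7]
ee_rot: [-177.9, -0.2, 91.4]
force: [-40.3, -5.1, 32.6]
gripper_width: 27.5
```

drive_tool([
  [0.7, [0, 2, 0], [0, 0, 0]],
  [0.7, [0, 4, 0], [0, 0, 0]],
  [0.7, [0, 6, 0], [0, 0, 0]],
  [0.7, [0, 7, 0], [0, 0, 0]],
  [0.7, [0, 7, 0], [0, 0, 0]],
])

```text
time_s: 26.05
ee_pos: [571.3, -54.4, 13.8]
ee_rot: [-177.1, -0.2, 91.4]
force: [-47.1, -5.3, 37.2]
gripper_width: 27.3
```

```bash
python3 -c "
from h import *
goc(-14,-39,15,90);print(w2c(env.state()['ee_pos']))
g=grab('scene','e9.png')
import cv2
s=cv2.imread('pics/e9.png')
cv2.imwrite('pics/f0.png',cv2.resize(s[200:300,260:400],None,fx=5,fy=5,interpolation=2))
"
```

```text
t 26.05 at [571.3 -54.4  13.8] [-177.1   -0.2   91.4] w 27.3 F [-47.1  -5.3  37.2]
shift [ 0.  21.8 -2.3] rot [-0.05  -0.004  0.001]
[-35.89968964 -39.04679139]
```

View pics/f0.png

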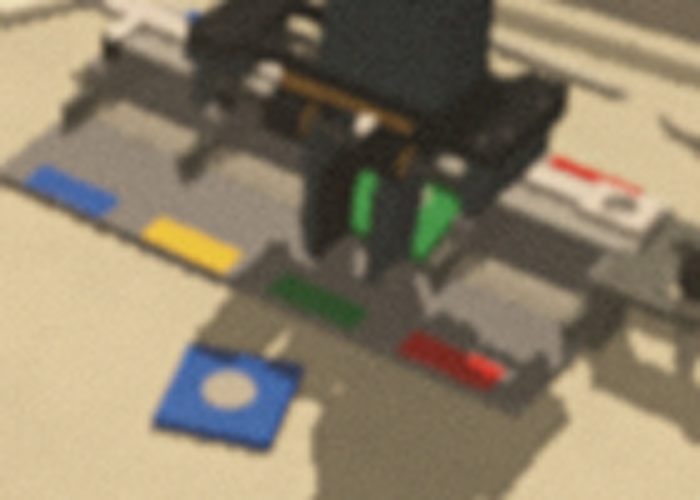

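The push is blocked, with 47 N on the tool. I'll read the moment to find where the contact acts, then back off.

```bash
python3 -c "
from h import *
s=env.state();print(s['force'],s['torque'],s['ee_pos'])"
```

```text
[-47.13289884  -3.96355037  37.16522341] [-0.88768958  8.58887714  0.00912554] [571.3096175  -54.34414133  13.80543857]
```

drive_tool([
  [0.7, [0, -10, -0.5], [0, 0, 0]],
  [0.7, [0, -30, -1], [0, 0, 0]],
  [0.7, [0, -40, -1], [0, 0, 0]],
  [0.7, [0, -65, -1], [0, 0, 0]],
  [0.7, [0, -85, -40], [0, 0, 0]],
])

```text
time_s: 26.6
ee_pos: [506.9, -55.6, 51.3]
ee_rot: [-179.6, -0.2, 91.3]
force: [-0.6, -0.7, 0.2]
gripper_width: 27.1
```

```bash
python3 -c "
from h import *
goc(-14,-39,15,90);print(w2c(env.state()['ee_pos']))
g=grab('scene','f1.png')
import cv2
s=cv2.imread('pics/f1.png')
cv2.imwrite('pics/f2.png',cv2.resize(s[200:280,290:400],None,fx=7,fy=7,interpolation=2))
"
```

```text
t 26.6 at [506.9 -55.6  51.3] [-179.6   -0.2   91.3] w 27.1 F [-0.6 -0.7  0.2]
shift [-0.3 86.6 35.6] rot [-0.007 -0.003 -0.   ]
[-100.2912399   -38.80257762]
```

View pics/f2.png

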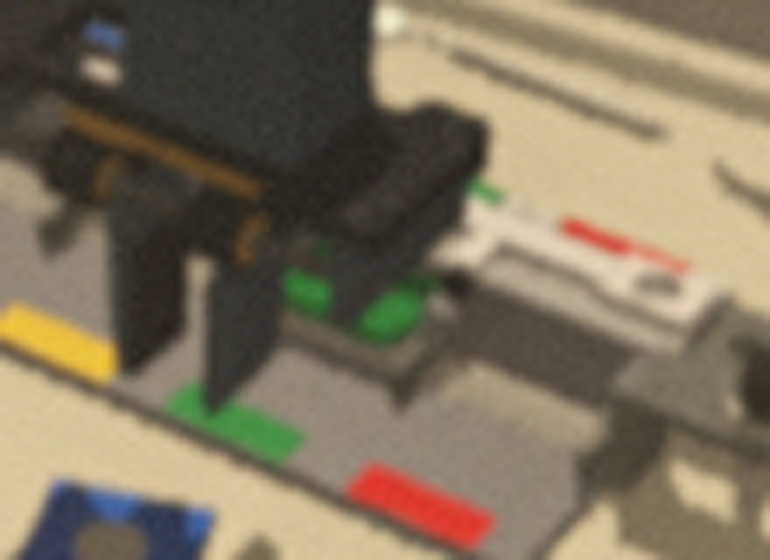

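drive_tool([
  [0.7, [0, -10, -40], [0, 0, 0]],
  [0.7, [10, -20, -80], [0, 0, 0]],
  [0.7, [50, -50, -110], [0, 0, 0]],
  [0.7, [90, -60, -130], [0, 0, 0]],
  [0.7, [130, -60, -130], [0, 0, 0]],
])

```text
time_s: 27.15
ee_pos: [448.8, 73.6, 188.5]
ee_rot: [179.4, -0.2, 91.2]
force: [1.8, -0.2, -0.3]
gripper_width: 27.3
```

```bash
python3 -c "
from h import *
goc(-14,-39,15,90);print(w2c(env.state()['ee_pos']))
g=grab('scene','f3.png');f=grab('top','f4.png')
import cv2
s=cv2.imread('pics/f3.png');t=cv2.imread('pics/f4.png')
a=cv2.resize(s[210:280,300:370],None,fx=8,fy=8,interpolation=2)
cv2.imwrite('pics/f5.png',a)
"
```

```text
t 27.15 at [448.8  73.6 188.5] [179.4  -0.2  91.2] w 27.3 F [ 1.8 -0.2 -0.3]
shift [-130.9  139.9  174.6] rot [ 0.01  -0.003 -0.002]
[-155.45865948   91.67910384]
```

View pics/f5.png

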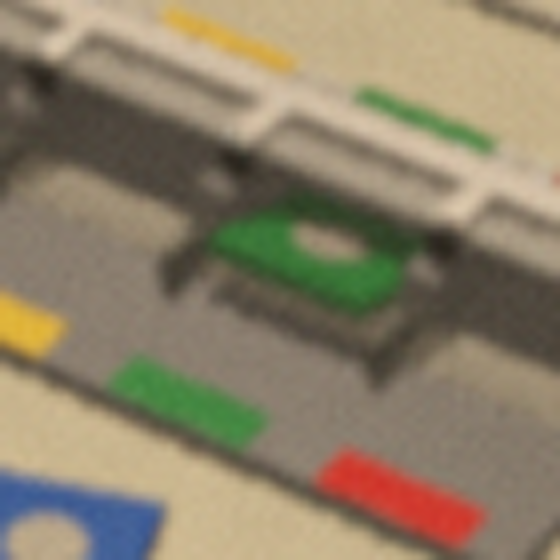

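View pics/f4.png

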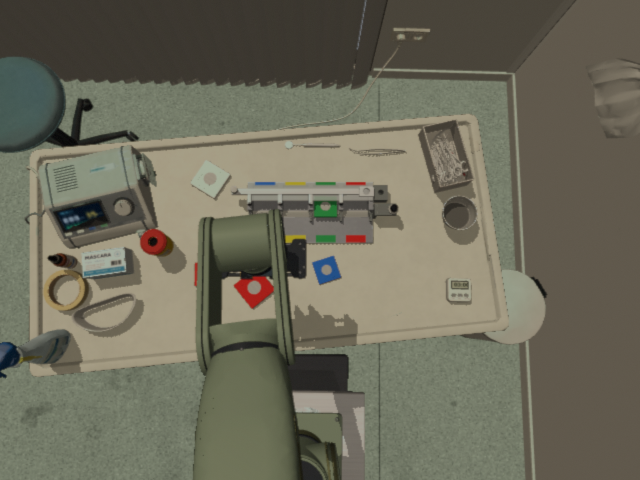

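The plate has gone over with its rear hanging up near x=-20. In the stall the fingers' friction held the rear down on the deck, so the nose rose against the roof edge. Now released, it appears tipped nose-down. I'll confirm in the top crop, then push again with the tips above the crest.

```bash
python3 -c "
from h import *
import cv2
t=cv2.imread('pics/f4.png')
cv2.imwrite('pics/f6.png',cv2.resize(t[180:255,295:355],None,fx=8,fy=8,interpolation=2))
goc(-70,-39,60,90)
"
```

```text
t 27.25 at [448.6  76.5 186.5] [179.6  -0.3  91.6] w 27.4 F [ 0.7  0.  -0.2]
shift [-134.5   84.   126.6] rot [ 0.007 -0.004  0.005]
```

View pics/f6.png

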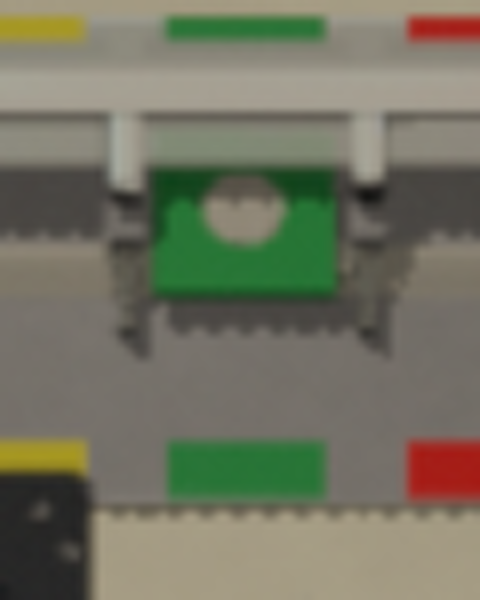

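The plate is square and centred in its bay, with its rear edge (290) near the ramp foot. Back in and push.

drive_tool([
  [0.7, [-30, 20, 10], [0, 0, 0]],
  [0.7, [-65, 42, 40], [0, 0, 0]],
  [0.7, [-100, 63, 70], [0, 0, 0]],
  [0.7, [-134, 84, 100], [0, 0, 0]],
  [0.7, [-134, 84, 126], [0, 0, 0]],
])

```text
time_s: 27.75
ee_pos: [538.4, -64.0, 57.2]
ee_rot: [179.6, 0.0, 91.1]
force: [0.0, 0.8, 0.9]
gripper_width: 27.5
```

drive_tool([
  [0.7, [0, 0, 15], [0, 0, 0]],
  [0.7, [0, 0, 30], [0, 0, 0]],
  [0.7, [0, 0, 40], [0, 0, 0]],
  [0.7, [0, 0, 43], [0, 0, 0]],
  [0.7, [0, 0, 43], [0, 0, 0]],
])

```text
time_s: 28.25
ee_pos: [534.9, -59.7, 15.5]
ee_rot: [179.9, -0.1, 91.3]
force: [0.4, 0.3, -0.7]
gripper_width: 27.4
```

```bash
python3 -c "
from h import *
goc(-14,-39,15.5,90);print(w2c(env.state()['ee_pos']))
"
```

```text
t 28.25 at [534.9 -59.7  15.5] [ 1.799e+02 -1.000e-01  9.130e+01] w 27.4 F [ 0.4  0.3 -0.7]
shift [ 4.6 58.4  0.1] rot [ 0.002 -0.002 -0.001]
[-72.4221565  -43.55538528]
```

drive_tool([
  [0.7, [4.5, 8, 0], [0, 0, 0]],
  [0.7, [4.5, 16, 0], [0, 0, 0]],
  [0.7, [4.5, 24, 0], [0, 0, 0]],
  [0.7, [4.5, 30, 0], [0, 0, 0]],
  [0.7, [4.5, 34, 0], [0, 0, 0]],
])

```text
time_s: 28.75
ee_pos: [569.5, -54.2, 15.9]
ee_rot: [179.8, -0.1, 91.3]
force: [-0.8, 0.4, 0.4]
gripper_width: 27.6
```

drive_tool([
  [0.7, [0, 2, 0], [0, 0, 0]],
  [0.7, [0, 4, 0], [0, 0, 0]],
  [0.7, [0, 6, 0], [0, 0, 0]],
  [0.7, [0, 8, 0], [0, 0, 0]],
  [0.7, [0, 10, 0], [0, 0, 0]],
])

```text
time_s: 29.25
ee_pos: [578.4, -54.0, 15.7]
ee_rot: [179.9, -0.1, 91.3]
force: [-1.1, 1.3, -0.1]
gripper_width: 27.1
```

Moving freely now; continue to carrier x about -13.

drive_tool([
  [0.7, [0, 3, 0], [0, 0, 0]],
  [0.7, [0, 6, 0], [0, 0, 0]],
  [0.7, [0, 9, 0], [0, 0, 0]],
  [0.7, [0, 12, 0], [0, 0, 0]],
  [0.7, [0, 15, 0], [0, 0, 0]],
])

```text
time_s: 29.75
ee_pos: [593.8, -53.6, 15.8]
ee_rot: [179.9, -0.1, 91.3]
force: [-0.1, -0.4, -0.1]
gripper_width: 27.2
```

```bash
python3 -c "
from h import *
goc(-14,-39,15.5,90);print(w2c(env.state()['ee_pos']))
g=grab('scene','f7.png')
import cv2
s=cv2.imread('pics/f7.png')
cv2.imwrite('pics/f8.png',cv2.resize(s[200:280,290:400],None,fx=7,fy=7,interpolation=2))
"
```

```text
t 29.75 at [593.8 -53.6  15.8] [ 1.799e+02 -1.000e-01  9.130e+01] w 27.2 F [-0.1 -0.4 -0.1]
shift [-0.2 -0.6  0.3] rot [ 0.002 -0.002 -0.   ]
[-13.3961983  -38.80659041]
```

View pics/f8.png

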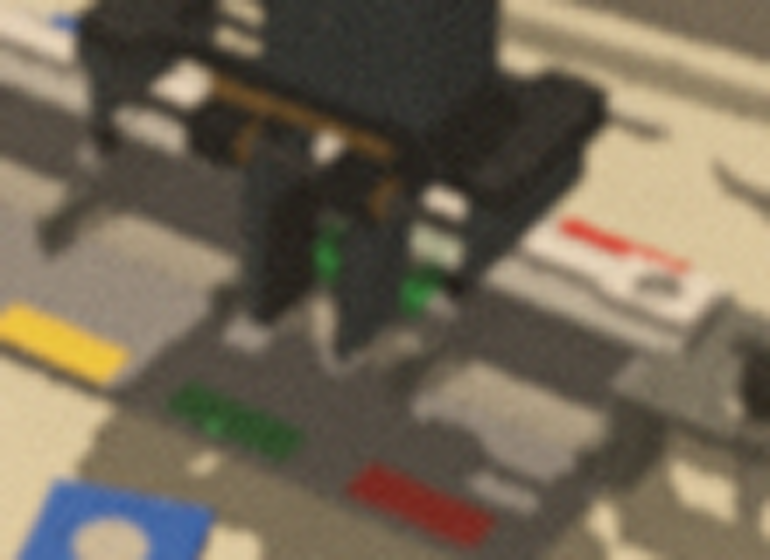

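drive_tool([
  [0.7, [0, 2, 0], [0, 0, 0]],
  [0.7, [0, 3, 0], [0, 0, 0]],
  [0.7, [0, 3, 0], [0, 0, 0]],
  [0.7, [0, -20, -2], [0, 0, 0]],
  [0.7, [0, -50, -10], [0, 0, 0]],
])

```text
time_s: 30.3
ee_pos: [543.4, -54.7, 25.1]
ee_rot: [179.9, -0.1, 91.3]
force: [-0.8, -0.6, -0.0]
gripper_width: 27.6
```

drive_tool([
  [0, [0, -40, -50], [0, 0, 0]],
  [0, [0, -90, -80], [0, 0, 0]],
  [0, [0, -130, -100], [0, 0, 0]],
  [0, [0, -150, -120], [0, 0, 0]],
  [0, [0, -150, -140], [0, 0, 0]],
])

```text
time_s: 30.8
ee_pos: [388.5, -58.0, 166.6]
ee_rot: [-180.0, -0.1, 91.2]
force: [0.7, -0.6, 0.2]
gripper_width: 64.2
```

```bash
python3 -c "
from h import *
go(454,-57,60,109.5)
g=grab('scene','f9.png');f=grab('top','g0.png');plates(f);print();plates(g)
import cv2
s=cv2.imread('pics/f9.png')
cv2.imwrite('pics/g1.png',cv2.resize(s[200:280,290:400],None,fx=7,fy=7,interpolation=2))
"
```

```text
t 30.8 at [388.5 -58.  166.6] [-1.80e+02 -1.00e-01  9.12e+01] w 64.2 F [ 0.7 -0.6  0.2]
shift [ -0.6  65.6 106.5] rot [-0.    -0.002 -0.319]
red [254.  287.2] 924 ctr [405.7 125.4] size [78. 76.] ang 40.3
red [206.  273.6] 551 ctr [437.8 248.8] size [59. 58.] ang 1.2
red [355.4 238.5] 159 ctr [ 536.6 -132. ] size [18. 50.] ang 1.2
red [152.9 241.4] 537 ctr [517.8 389.3] size [66. 64.] ang 48.1
red [355.3 183. ] 59 ctr [ 685.1 -130.7] size [ 5. 50.] ang 1.4
blue [  7.7 346. ] 50 ctr [249.7 725.3] size [29. 19.] ang 48.7
blue [265.1 238.9] 128 ctr [530.6 101.8] size [16. 47.] ang 1.2
blue [ 64.9 212.7] 38 ctr [588.1 620.6] size [10. 29.] ang 13.2
blue [264.7 183. ] 55 ctr [679.5 108.5] size [ 5. 47.] ang 1.4
green [325.1 238.5] 113 ctr [534.9 -53.2] size [13. 47.] ang 1.2
green [ 71.5 225.7] 23 ctr [554.2 600.3] size [ 7. 29.] ang 18.0
green [324.7 205.5] 172 ctr [622.4 -50.8] size [21. 58.] ang 1.3
green [325. 183.] 19 ctr [683.3 -50.5] size [ 0. 48.] ang 1.4
yellow [ 26.9 358.1] 56 ctr [221.5 675.3] size [ 9. 44.] ang 17.5
yellow [ 78.1 303.4] 16 ctr [356.9 563.8] size [ 4. 31.] ang 
[... 406 characters left out ...]
35.1 259.7] 668 ctr [404.6 122.3] size [86. 76.] ang 41.0
red [374.8 233.4] 23 ctr [ 712.5 -102.3] size [ 9. 28.] ang 1.8
red [208.5 235.4] 347 ctr [436.5 245.9] size [64. 63.] ang 2.2
red [193.5 188. ] 245 ctr [577.4 445.9] size [67. 68.] ang 37.6
blue [305.3 278.8] 343 ctr [453.3 -60.5] size [55. 54.] ang 18.9
blue [276.5 238.8] 34 ctr [534.   93.2] size [28. 13.] ang 88.7
green [323.2 260. ] 54 ctr [537.4 -54.8] size [12. 44.] ang 2.7
green [340.9 242.2] 29 ctr [625.1 -50.5] size [10. 48.] ang 3.2
yellow [134.2 359.4] 30 ctr [46.8 72.6] size [30.  9.] ang 8.1
yellow [298.  248.9] 101 ctr [534.6  22.4] size [23. 52.] ang 1.4
yellow [332.6 216.3] 16 ctr [709.1  32.8] size [22.  8.] ang 85.3
```

View pics/g1.png

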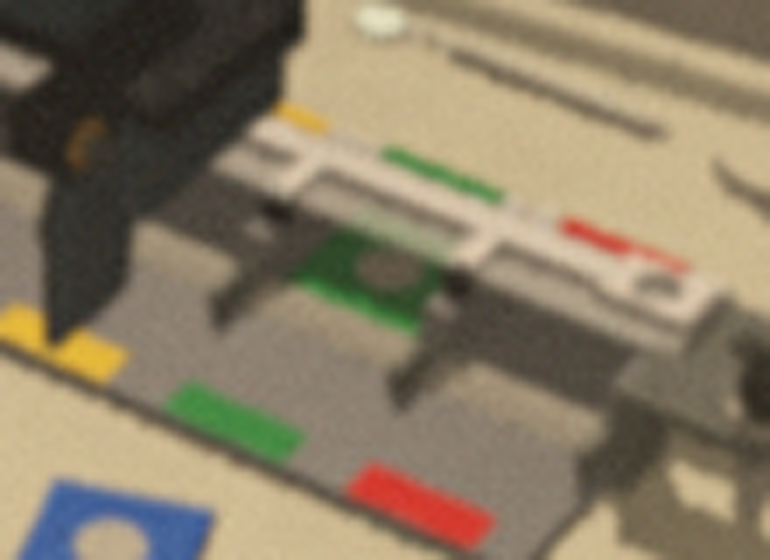

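Green has dropped behind the lip into its pocket. Next is blue at (454,-57), edges at 19.5°.

drive_tool([
  [0, [0, 20, 20], [0, 0, -0.08]],
  [0, [0, 45, 50], [0, 0, -0.16]],
  [0, [-0.5, 65.5, 80], [0, 0, -0.24]],
  [0, [-0.5, 65.5, 106], [0, 0, -0.319]],
  [0, [-0.5, 65.5, 106], [0, 0, -0.319]],
])

```text
time_s: 31.4
ee_pos: [456.4, -56.6, 55.5]
ee_rot: [-179.7, -0.3, 109.6]
force: [-0.7, 0.5, -0.5]
gripper_width: 90.9
```

```bash
python3 -c "
from h import *
go(454,-57,1.5,109.5)
g=grab('scene','g2.png')
import cv2
s=cv2.imread('pics/g2.png')
cv2.imwrite('pics/g3.png',cv2.resize(s[210:310,250:370],None,fx=5,fy=5,interpolation=2))
"
```

```text
t 31.4 at [456.4 -56.6  55.5] [-179.7   -0.3  109.6] w 90.9 F [-0.7  0.5 -0.5]
shift [ 0.1 -2.  54. ] rot [-0.006 -0.006  0.001]
```

View pics/g3.png

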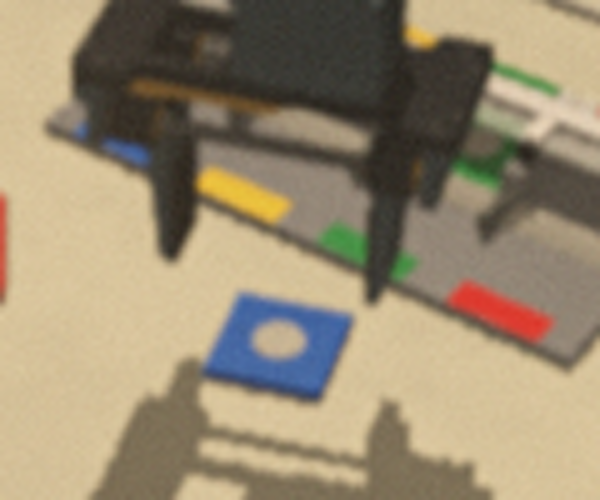

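Blue (280,340) lies under the jaws. Descend.

drive_tool([
  [0, [0, -2, 20], [0, 0, 0]],
  [0, [0, -3, 36], [0, 0, 0]],
  [0, [0, -4, 48], [0, 0, 0]],
  [0, [0, -4, 52], [0, 0, 0]],
  [0, [0, -4, 52], [0, 0, 0]],
])

```text
time_s: 31.95
ee_pos: [455.6, -58.5, 8.0]
ee_rot: [179.8, -0.1, 109.5]
force: [-0.7, 0.0, -0.3]
gripper_width: 91.4
```

```bash
python3 -c "
from h import *
go(454,-57,1.7,109.5)"
```

```text
t 31.95 at [455.6 -58.5   8. ] [ 1.798e+02 -1.000e-01  1.095e+02] w 91.4 F [-0.7  0.  -0.3]
shift [ 1.9 -1.1  6.3] rot [ 0.003 -0.001 -0.   ]
```

drive_tool([
  [0, [1.5, -1, 3], [0, 0, 0]],
  [0, [1.5, -1, 6], [0, 0, 0]],
  [1, [1.5, -1, 6], [0, 0, 0]],
  [1, [1.5, -1, 6], [0, 0, 0]],
  [1, [1.5, -1, 6], [0, 0, 0]],
])

```text
time_s: 32.45
ee_pos: [454.0, -57.4, 1.7]
ee_rot: [179.8, -0.1, 109.5]
force: [-0.2, 1.6, 0.1]
gripper_width: 69.8
```

drive_tool([
  [1, [0, 0, 0], [0, 0, 0]],
  [1, [0, 0, 0], [0, 0, 0]],
  [1, [0, 0, 0], [0, 0, 0]],
  [1, [0, 0, 0], [0, 0, 0]],
  [1, [0, 0, 0], [0, 0, 0]],
])

```text
time_s: 32.95
ee_pos: [454.0, -57.4, 1.6]
ee_rot: [179.8, -0.1, 109.6]
force: [-1.0, -0.2, 2.1]
gripper_width: 59.5
```

drive_tool([
  [1, [0, 0, -10], [0, 0, 0]],
  [1, [0, 0, -25], [0, 0, 0]],
  [1, [0, 0, -40], [0, 0, 0]],
  [1, [0, 0, -52], [0, 0, 0]],
  [1, [0, 0, -52], [0, 0, 0]],
])

```text
time_s: 33.45
ee_pos: [455.0, -57.6, 55.3]
ee_rot: [179.7, 0.0, 109.6]
force: [0.4, -0.1, -1.4]
gripper_width: 59.7
```

```bash
python3 -c "
from h import *
goc(-52,117,50,90)
"
```

```text
t 33.45 at [455.  -57.6  55.3] [179.7   0.  109.6] w 59.7 F [ 0.4 -0.1 -1.4]
shift [117.4 144.3   6.1] rot [ 0.006 -0.     0.319]
```

drive_tool([
  [1, [24, 29, 0], [0, 0, 0.08]],
  [1, [47, 58, 0], [0, 0, 0.16]],
  [1, [70, 87, 0], [0, 0, 0.24]],
  [1, [94, 115, 0], [0, 0, 0.319]],
  [1, [117, 143, 0], [0.004, 0, 0.319]],
])

```text
time_s: 33.95
ee_pos: [549.3, 102.0, 53.5]
ee_rot: [-179.8, -0.1, 91.2]
force: [0.4, 0.4, -0.8]
gripper_width: 60.0
```

drive_tool([
  [1, [0, 0, 5], [0, 0, 0]],
  [1, [0, 0, 10], [0, 0, 0]],
  [1, [0, 0, 17], [0, 0, 0]],
  [1, [0, 0, 24], [0, 0, 0]],
  [1, [0, 0, 24], [0, 0, 0]],
])

```text
time_s: 34.45
ee_pos: [547.8, 99.6, 28.7]
ee_rot: [-179.7, -0.0, 91.2]
force: [-0.5, 0.8, -0.4]
gripper_width: 59.9
```

```bash
python3 -c "
from h import *
goc(-53,117,10,90)
"
```

```text
t 34.45 at [547.8  99.6  28.7] [-179.7   -0.    91.2] w 59.9 F [-0.5  0.8 -0.4]
shift [ 1.6  3.  18.7] rot [-0.005 -0.001 -0.002]
```

drive_tool([
  [1, [1.5, 1, 6], [-0.004, 0, 0]],
  [1, [1.5, 1, 12], [-0.004, 0, 0]],
  [1, [1.5, 1, 16], [-0.004, 0, 0]],
  [1, [1.5, 1, 18], [-0.004, 0, 0]],
  [1, [1.5, 1, 18.5], [-0.004, 0, 0]],
])

```text
time_s: 34.95
ee_pos: [550.1, 102.2, 11.2]
ee_rot: [179.9, -0.1, 91.3]
force: [-0.8, -1.2, -1.1]
gripper_width: 59.7
```

drive_tool([
  [1, [0, 0, 0.8], [0, 0, 0]],
  [1, [0, 0, 0.8], [0, 0, 0]],
  [0.15, [0, 0, 0.8], [0, 0, 0]],
  [0.15, [0, 0, 0.8], [0, 0, 0]],
  [0.15, [0, 0, 0.8], [0, 0, 0]],
])

```text
time_s: 35.45
ee_pos: [550.4, 102.3, 10.9]
ee_rot: [179.9, -0.1, 91.3]
force: [-0.6, -0.2, -0.5]
gripper_width: 77.3
```

drive_tool([
  [0.15, [0, 0, -15], [0, 0, 0]],
  [0.15, [0, 0, -35], [0, 0, 0]],
  [0.15, [0, -40, -35], [0, 0, 0]],
  [0.7, [0, -60, -35], [0, 0, 0]],
  [0.7, [0, -60, -35], [0, 0, 0]],
])

```text
time_s: 35.95
ee_pos: [487.0, 100.6, 45.6]
ee_rot: [-179.9, -0.0, 91.3]
force: [0.5, 0.1, 0.4]
gripper_width: 64.6
```

```bash
python3 -c "
from h import *
goc(-104,117,12,90)
g=grab('scene','g4.png')
import cv2
s=cv2.imread('pics/g4.png')
cv2.imwrite('pics/g5.png',cv2.resize(s[180:280,220:340],None,fx=6,fy=6,interpolation=2))
"
```

```text
t 35.95 at [487.  100.6  45.6] [-179.9   -0.    91.3] w 64.6 F [0.5 0.1 0.4]
shift [-0.8 12.6 33.6] rot [-0.001 -0.001 -0.   ]
```

View pics/g5.png

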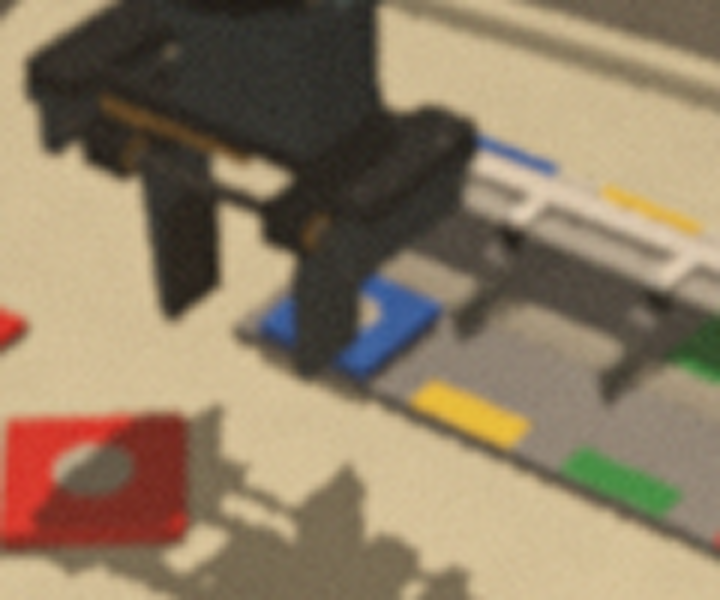

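Blue lies flat on the deck (350,330). Lower behind and push.

drive_tool([
  [0.7, [-0.5, 10, 8], [0, 0, 0]],
  [0.7, [-0.5, 10, 17], [0, 0, 0]],
  [0.7, [-0.5, 10, 25], [0, 0, 0]],
  [0.7, [-0.5, 10, 31], [0, 0, 0]],
  [0.7, [-0.5, 10, 32], [0, 0, 0]],
])

```text
time_s: 36.5
ee_pos: [499.6, 100.4, 12.2]
ee_rot: [-180.0, -0.0, 91.3]
force: [-0.2, -0.6, 0.4]
gripper_width: 27.0
```

```bash
python3 -c "
from h import *
goc(-43.5,117,12.5,90)
"
```

```text
t 36.5 at [499.6 100.4  12.2] [-180.    -0.    91.3] w 27.0 F [-0.2 -0.6  0.4]
shift [-0.3 60.6 -0.4] rot [-0.001 -0.001 -0.001]
```

drive_tool([
  [0.7, [0, 6, 0.5], [0, 0, 0]],
  [0.7, [0, 12, 0.5], [0, 0, 0]],
  [0.7, [0, 18, 1], [0, 0, 0]],
  [0.7, [0, 24, 1], [0, 0, 0]],
  [0.7, [0, 30, 1], [0, 0, 0]],
])

```text
time_s: 37.0
ee_pos: [531.0, 101.3, 12.9]
ee_rot: [179.9, -0.1, 91.3]
force: [-0.4, -0.3, -0.0]
gripper_width: 27.4
```

drive_tool([
  [0.7, [0, 6, 0], [0, 0, 0]],
  [0.7, [0, 12, 0], [0, 0, 0]],
  [0.7, [0, 18, 0], [0, 0, 0]],
  [0.7, [0, 24, 0], [0, 0, 0]],
  [0.7, [0, 30, 0], [0, 0, 0]],
])

```text
time_s: 37.5
ee_pos: [560.7, 101.9, 12.7]
ee_rot: [179.9, -0.1, 91.3]
force: [-0.5, 0.0, 0.7]
gripper_width: 27.4
```

drive_tool([
  [0.7, [0, 0, 0], [0, 0, 0]],
  [0.7, [0, -4, -1.5], [0, 0, 0]],
  [0.7, [0, -10, -3], [0, 0, 0]],
  [0.7, [0, -12, -3], [0, 0, 0]],
  [0.7, [0, -12, -3], [0, 0, 0]],
])

```text
time_s: 38.0
ee_pos: [547.6, 101.7, 15.9]
ee_rot: [179.9, -0.1, 91.3]
force: [0.3, 0.2, -0.0]
gripper_width: 27.5
```

```bash
python3 -c "
from h import *
goc(-14,117,15.7,90)
g=grab('scene','g6.png')
import cv2
s=cv2.imread('pics/g6.png')
cv2.imwrite('pics/g7.png',cv2.resize(s[180:280,220:340],None,fx=6,fy=6,interpolation=2))
"
```

```text
t 38.0 at [547.6 101.7  15.9] [ 1.799e+02 -1.000e-01  9.130e+01] w 27.5 F [ 0.3  0.2 -0. ]
shift [-0.5 42.1  0.2] rot [ 0.002 -0.001 -0.   ]
```

View pics/g7.png

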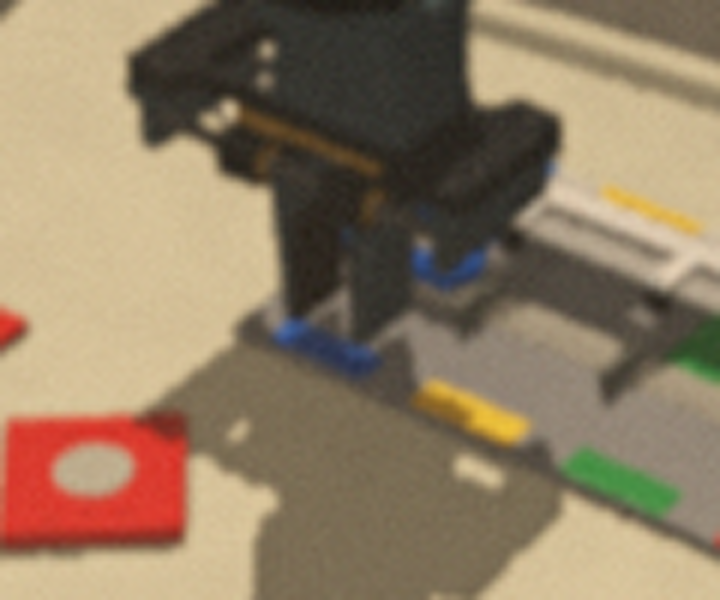

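The plate's rear corner shows raised at (450,268), probably tipped. Push on with a force check.

drive_tool([
  [0.7, [0, 5, 0], [0, 0, 0]],
  [0.7, [0, 10, 0], [0, 0, 0]],
  [0.7, [0, 14, 0], [0, 0, 0]],
  [0.7, [0, 17, 0], [0, 0, 0]],
  [0.7, [0, 20, 0], [0, 0, 0]],
])

```text
time_s: 38.55
ee_pos: [568.4, 102.1, 15.5]
ee_rot: [179.9, -0.1, 91.3]
force: [0.3, -0.2, -0.6]
gripper_width: 27.7
```

drive_tool([
  [0.7, [0, 2, 0], [0, 0, 0]],
  [0.7, [0, 4, 0], [0, 0, 0]],
  [0.7, [0, 6, 0], [0, 0, 0]],
  [0.7, [0, 8, 0], [0, 0, 0]],
  [0.7, [0, 10, 0], [0, 0, 0]],
])

```text
time_s: 39.05
ee_pos: [578.4, 102.3, 15.8]
ee_rot: [179.9, -0.1, 91.3]
force: [-0.2, -0.2, -0.7]
gripper_width: 27.5
```

drive_tool([
  [0.7, [0, 3, 0], [0, 0, 0]],
  [0.7, [0, 6, 0], [0, 0, 0]],
  [0.7, [0, 9, 0], [0, 0, 0]],
  [0.7, [0, 12, 0], [0, 0, 0]],
  [0.7, [0, 15, 0], [0, 0, 0]],
])

```text
time_s: 39.55
ee_pos: [593.7, 102.7, 15.8]
ee_rot: [179.9, -0.1, 91.3]
force: [-0.1, 0.7, -0.2]
gripper_width: 27.4
```

drive_tool([
  [0.7, [0, 0, 0], [0, 0, 0]],
  [0.7, [0, 0, 0], [0, 0, 0]],
  [0.7, [0, -10, -1], [0, 0, 0]],
  [0.7, [0, -40, -5], [0, 0, 0]],
  [0.7, [0, -70, -20], [0, 0, 0]],
])

```text
time_s: 40.05
ee_pos: [520.4, 100.8, 34.5]
ee_rot: [-179.9, -0.0, 91.3]
force: [-1.2, 1.1, 0.9]
gripper_width: 27.6
```

drive_tool([
  [0.3, [0, -20, -45], [0, 0, 0]],
  [0, [0, -60, -80], [0, 0, 0]],
  [0, [0, -90, -115], [0, 0, 0]],
  [0, [0, -110, -140], [0, 0, 0]],
  [0, [0, -110, -140], [0, 0, 0]],
])

```text
time_s: 40.55
ee_pos: [411.6, 98.6, 178.6]
ee_rot: [179.6, -0.1, 91.3]
force: [1.6, 0.2, -0.4]
gripper_width: 64.6
```

```bash
python3 -c "
from h import *
go(438,249,60,91.2)
g=grab('scene','g8.png');f=grab('top','g9.png');plates(f);print();plates(g)
import cv2
s=cv2.imread('pics/g8.png')
cv2.imwrite('pics/h0.png',cv2.resize(s[180:280,220:340],None,fx=6,fy=6,interpolation=2))
"
```

```text
t 40.55 at [411.6  98.6 178.6] [ 1.796e+02 -1.000e-01  9.130e+01] w 64.6 F [ 1.6  0.2 -0.4]
shift [149.4  28.9 119.2] rot [ 0.008 -0.002  0.002]
red [250.8 300. ] 142 ctr [373.3 132.2] size [43. 30.] ang 42.6
red [355.4 238.5] 159 ctr [ 536.6 -132. ] size [18. 50.] ang 1.2
red [152.9 241.4] 537 ctr [517.8 389.3] size [66. 64.] ang 48.1
red [355.3 183. ] 59 ctr [ 685.1 -130.7] size [ 5. 50.] ang 1.4
blue [  7.8 346.7] 55 ctr [248.1 724.9] size [31. 24.] ang 30.5
blue [269.6 238.7] 65 ctr [531.2  90.4] size [16. 26.] ang 1.2
blue [ 64.8 212.9] 44 ctr [587.5 620.9] size [17. 28.] ang 37.3
blue [265.  205.5] 181 ctr [618.9 105.5] size [21. 58.] ang 1.3
blue [264.8 183. ] 54 ctr [679.4 108.1] size [ 5. 47.] ang 1.4
green [325.1 238.5] 113 ctr [534.9 -53.2] size [13. 47.] ang 1.2
green [ 71.2 225.8] 24 ctr [554.1 600.8] size [ 7. 31.] ang 18.0
green [324.7 205.5] 171 ctr [622.4 -50.8] size [21. 58.] ang 1.3
green [325. 183.] 19 ctr [683.3 -50.5] size [ 0. 48.] ang 1.4
yellow [ 26.8 358.2] 57 ctr [221.4 675.4] size [ 9. 44.] ang 17.5
yellow [ 84.8 287.5] 27 ctr [396.9 551. ] size [41.  7.] ang 9.6
yellow [169.3 244.3] 66 ctr [511.3 346.8] size [18. 35.] ang 84.7
yellow [295.4 238.5] 159 ctr [533.3  23.6] size [18. 49.] ang 1.2
yellow [294.8 183. ] 58 ctr [681.4  29.2] size [ 5. 50.] ang 1.4

red [349.5 271.9] 130 ctr [ 538.9 -132.3] size [22. 53.] ang 1.4
red [235.1 259.7] 664 ctr [404.6 122.2] size [85. 75.] ang 41.0
red [374.6 233.4] 22 ctr [ 712.3 -101.8] size [ 9. 28.] ang 1.8
red [208.5 235.4] 347 ctr [436.4 245.8] size [64. 63.] ang 2.8
red [193.6 188. ] 249 ctr [577.5 445.6] size [67. 69.] ang 37.6
blue [273.9 237.8] 50 ctr [533.4 101.5] size [13. 44.] ang 3.4
green [323.1 259.9] 54 ctr [537.5 -54.3] size [12. 44.] ang 1.9
green [340.3 241.8] 27 ctr [625.6 -48.3] size [10. 43.] ang 1.3
yellow [297.8 248.7] 110 ctr [534.8  23.5] size [22. 53.] ang 3.0
yellow [328.1 214.5] 37 ctr [708.9  47.8] size [51. 10.] ang 89.7
```

View pics/h0.png

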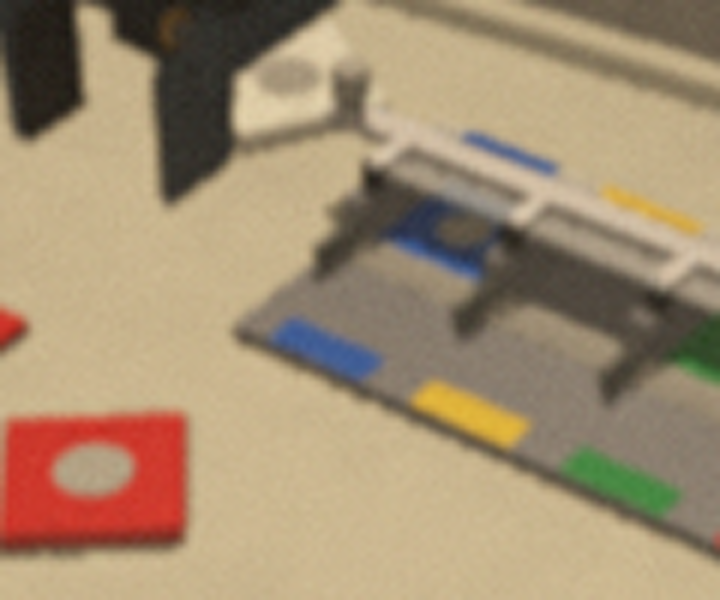

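View pics/g9.png

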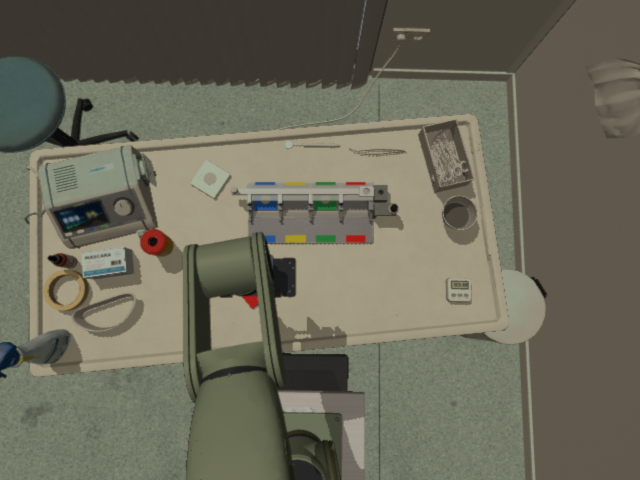

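Blue is seated too. Now the small red at (438,249), still in place by the scene camera, edges at 1.2°.

drive_tool([
  [0, [38, 7, 10], [0, 0, 0]],
  [0, [76, 14, 40], [0, 0, 0]],
  [0, [114, 22, 70], [0, 0, 0]],
  [0, [149, 29, 100], [0, 0, 0]],
  [0, [149, 29, 119], [0, 0, 0]],
])

```text
time_s: 41.15
ee_pos: [439.1, 251.3, 52.5]
ee_rot: [-179.9, -0.0, 91.4]
force: [-0.3, 0.3, -1.0]
gripper_width: 91.1
```

drive_tool([
  [0, [0, 0, 0], [0, 0, 0]],
  [0, [0, 0, 5], [0, 0, 0]],
  [0, [0, 0, 10], [0, 0, 0]],
  [0, [0, 0, 10], [0, 0, 0]],
  [0, [0, 0, 10], [0, 0, 0]],
])

```text
time_s: 41.65
ee_pos: [439.3, 248.0, 47.3]
ee_rot: [179.8, -0.1, 91.2]
force: [-1.5, -0.5, 0.2]
gripper_width: 91.1
```

```bash
python3 -c "
from h import *
go(438,248.8,1.7,91.2)
g=grab('scene','h1.png')
import cv2
s=cv2.imread('pics/h1.png')
cv2.imwrite('pics/h2.png',cv2.resize(s[170:280,150:270],None,fx=5,fy=5,interpolation=2))
"
```

```text
t 41.65 at [439.3 248.   47.3] [ 1.798e+02 -1.000e-01  9.120e+01] w 91.1 F [-1.5 -0.5  0.2]
shift [ 0.8 -1.5 45.6] rot [ 0.003 -0.002  0.   ]
```

View pics/h2.png

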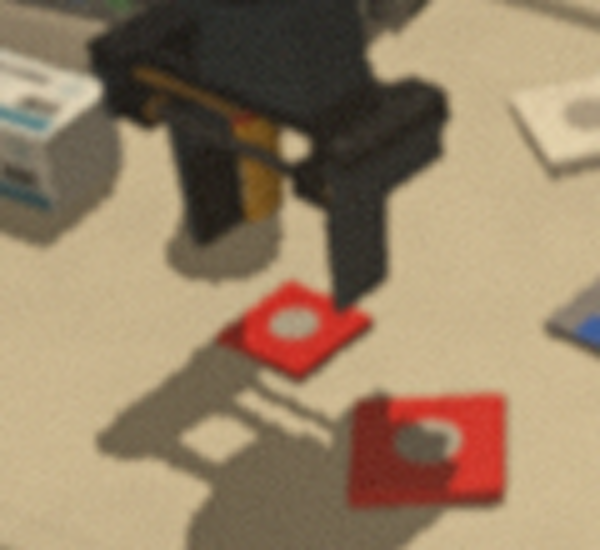

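The small red (295,328) is beneath the jaws and the big red (430,450) and pot are clear. Descend.

drive_tool([
  [0, [0.5, -1.5, 12], [0, 0, 0]],
  [0, [0.5, -1.5, 24], [0, 0, 0]],
  [0, [0.5, -1.5, 35], [0, 0, 0]],
  [0, [0.5, -1.5, 41], [0, 0, 0]],
  [0, [0.5, -1.5, 43], [0, 0, 0]],
])

```text
time_s: 42.2
ee_pos: [437.1, 248.5, 2.8]
ee_rot: [180.0, -0.0, 91.3]
force: [0.3, -0.8, -0.4]
gripper_width: 91.4
```

```bash
python3 -c "
from h import *
go(438,248.8,1.7,91.2)"
```

```text
t 42.2 at [437.1 248.5   2.8] [180.   -0.   91.3] w 91.4 F [ 0.3 -0.8 -0.4]
shift [0.3 0.9 1.1] rot [ 0.001 -0.001  0.001]
```

drive_tool([
  [0, [0, 0.5, 1], [0, 0, 0]],
  [1, [0, 0.5, 1], [0, 0, 0]],
  [1, [0, 0.5, 1], [0, 0, 0]],
  [1, [0, 0.5, 1], [0, 0, 0]],
  [1, [0, 0.5, 1], [0, 0, 0]],
])

```text
time_s: 42.7
ee_pos: [438.1, 248.9, 2.9]
ee_rot: [179.9, -0.1, 91.3]
force: [0.2, 0.1, -0.7]
gripper_width: 62.2
```

drive_tool([
  [1, [0, 0, 0], [0, 0, 0]],
  [1, [0, 0, 0], [0, 0, 0]],
  [1, [0, 0, 0], [0, 0, 0]],
  [1, [0, 0, 0], [0, 0, 0]],
  [1, [0, 0, 0], [0, 0, 0]],
])

```text
time_s: 43.2
ee_pos: [438.1, 248.9, 2.9]
ee_rot: [179.9, -0.1, 91.3]
force: [-0.3, 0.3, 4.3]
gripper_width: 59.7
```

drive_tool([
  [1, [0, 0, -10], [0, 0, 0]],
  [1, [0, 0, -30], [0, 0, 0]],
  [1, [0, 0, -55], [0, 0, 0]],
  [1, [0, 0, -80], [0, 0, 0]],
  [1, [0, 0, -80], [0, 0, 0]],
])

```text
time_s: 43.7
ee_pos: [439.9, 249.8, 86.0]
ee_rot: [179.5, -0.3, 91.3]
force: [0.2, 0.9, -0.4]
gripper_width: 59.5
```

```bash
python3 -c "
from h import *
goc(-53,-117,80,90)
"
```

```text
t 43.7 at [439.9 249.8  86. ] [179.5  -0.3  91.3] w 59.5 F [ 0.2  0.9 -0.4]
shift [-385.   107.5    5.2] rot [ 0.008 -0.005 -0.   ]
```

drive_tool([
  [1, [-42, 12, 0], [0, 0, 0]],
  [1, [-84, 24, 0], [0, 0, 0]],
  [1, [-126, 36, 0], [0, 0, 0]],
  [1, [-168, 48, 0], [0, 0, 0]],
  [1, [-210, 60, 0], [0, 0, 0]],
])

```text
time_s: 44.2
ee_pos: [502.1, 38.4, 81.9]
ee_rot: [180.0, -0.1, 91.3]
force: [0.2, -0.1, -0.3]
gripper_width: 59.7
```

drive_tool([
  [1, [-42, 12, 0], [0, 0, 0]],
  [1, [-84, 24, 0], [0, 0, 0]],
  [1, [-126, 36, 10], [0, 0, 0]],
  [1, [-160, 46, 20], [0, 0, 0]],
  [1, [-175, 47, 30], [0, 0, 0]],
])

```text
time_s: 44.7
ee_pos: [554.1, -136.6, 51.3]
ee_rot: [179.9, -0.0, 91.1]
force: [0.1, 0.5, -0.1]
gripper_width: 59.9
```

drive_tool([
  [1, [0, 0, 5], [0, 0, 0]],
  [1, [0, 0, 15], [0, 0, 0]],
  [1, [0, 0, 20], [0, 0, 0]],
  [1, [0, 0, 20], [0, 0, 0]],
  [1, [0, 0, 20], [0, 0, 0]],
])

```text
time_s: 45.2
ee_pos: [553.5, -132.7, 32.6]
ee_rot: [179.9, -0.1, 91.4]
force: [0.8, 0.5, 0.3]
gripper_width: 60.3
```

```bash
python3 -c "
from h import *
goc(-53,-117,11.2,90)
g=grab('scene','h3.png')
import cv2
s=cv2.imread('pics/h3.png')
cv2.imwrite('pics/h4.png',cv2.resize(s[200:300,300:420],None,fx=5,fy=5,interpolation=2))
"
```

```text
t 45.2 at [ 553.5 -132.7   32.6] [ 1.799e+02 -1.000e-01  9.140e+01] w 60.3 F [0.8 0.5 0.3]
shift [-0.1  2.5 21.4] rot [ 0.002 -0.001  0.001]
```

View pics/h4.png

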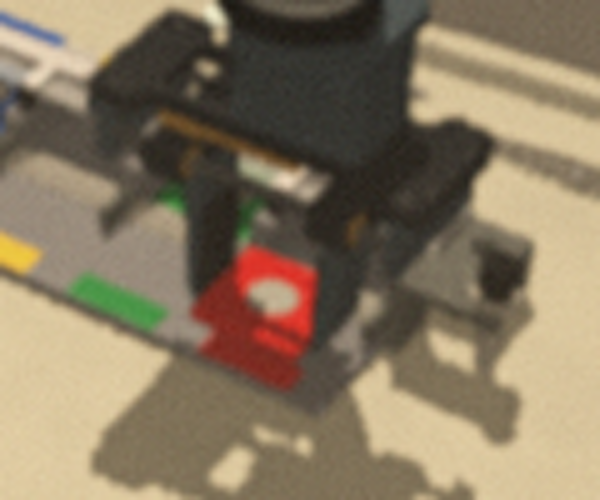

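Red is held above its deck bay (270,295), and fork and pin are clear. Lower and release.

drive_tool([
  [1, [0, 1, 7], [0, 0, 0]],
  [1, [0, 1, 13], [0, 0, 0]],
  [1, [0, 1, 18], [0, 0, 0]],
  [1, [0, 1, 20], [0, 0, 0]],
  [1, [0, 1, 20.5], [0, 0, 0]],
])

```text
time_s: 45.75
ee_pos: [554.2, -133.7, 11.4]
ee_rot: [179.9, -0.1, 91.3]
force: [0.1, 0.0, -0.6]
gripper_width: 59.9
```

drive_tool([
  [1, [0, 0, 0], [0, 0, 0]],
  [0.15, [0, 0, 0], [0, 0, 0]],
  [0.15, [0, 0, 0], [0, 0, 0]],
  [0.15, [0, 0, 0], [0, 0, 0]],
  [0.15, [0, 0, 0], [0, 0, 0]],
])

```text
time_s: 46.25
ee_pos: [554.6, -133.7, 12.1]
ee_rot: [179.9, -0.1, 91.3]
force: [-0.6, 0.4, -0.4]
gripper_width: 78.0
```

drive_tool([
  [0.15, [0, 0, -15], [0, 0, 0]],
  [0.15, [0, 0, -35], [0, 0, 0]],
  [0.15, [0, -40, -35], [0, 0, 0]],
  [0.7, [0, -58, -35], [0, 0, 0]],
  [0.7, [0, -58, -35], [0, 0, 0]],
])

```text
time_s: 46.75
ee_pos: [493.6, -134.7, 46.8]
ee_rot: [-180.0, -0.1, 91.2]
force: [1.4, -0.2, -0.5]
gripper_width: 64.3
```

```bash
python3 -c "
from h import *
goc(-104,-117,12.5,90)
g=grab('scene','h5.png')
import cv2
s=cv2.imread('pics/h5.png')
cv2.imwrite('pics/h6.png',cv2.resize(s[200:300,300:420],None,fx=5,fy=5,interpolation=2))
"
```

```text
t 46.75 at [ 493.6 -134.7   46.8] [-1.80e+02 -1.00e-01  9.12e+01] w 64.3 F [ 1.4 -0.2 -0.5]
shift [ 0.6 11.4 34.3] rot [-0.001 -0.002 -0.001]
```

View pics/h6.png

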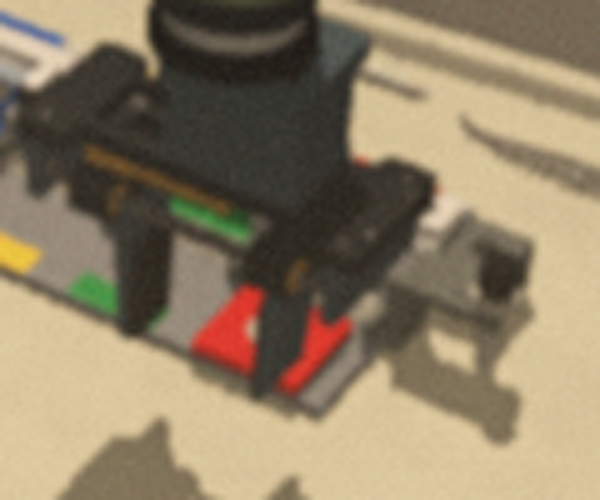

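Red lies flat on the deck (275,340). Lower behind and push.

drive_tool([
  [0.7, [0.5, 9, 8], [0, 0, 0]],
  [0.7, [0.5, 9, 17], [0, 0, 0]],
  [0.7, [0.5, 9, 25], [0, 0, 0]],
  [0.7, [0.5, 9, 31], [0, 0, 0]],
  [0.7, [0.5, 9, 33], [0, 0, 0]],
])

```text
time_s: 47.3
ee_pos: [504.9, -134.1, 12.4]
ee_rot: [-180.0, -0.1, 91.3]
force: [-0.1, 0.3, 0.3]
gripper_width: 27.6
```

```bash
python3 -c "
from h import *
goc(-43.5,-117,12.7,90)
"
```

```text
t 47.3 at [ 504.9 -134.1   12.4] [-1.80e+02 -1.00e-01  9.13e+01] w 27.6 F [-0.1  0.3  0.3]
shift [ 0.3 60.6 -0.3] rot [-0.    -0.002 -0.   ]
```

drive_tool([
  [0.7, [0, 6, 0.5], [0, 0, 0]],
  [0.7, [0, 12, 0.5], [0, 0, 0]],
  [0.7, [0, 18, 0.5], [0, 0, 0]],
  [0.7, [0, 24, 0.5], [0, 0, 0]],
  [0.7, [0, 30, 0.5], [0, 0, 0]],
])

```text
time_s: 47.8
ee_pos: [536.2, -133.7, 13.6]
ee_rot: [179.9, -0.1, 91.3]
force: [-0.7, 0.4, -0.4]
gripper_width: 27.5
```

drive_tool([
  [0.7, [0, 6, 0], [0, 0, 0]],
  [0.7, [0, 12, 0], [0, 0, 0]],
  [0.7, [0, 18, 0], [0, 0, 0]],
  [0.7, [0, 24, 0], [0, 0, 0]],
  [0.7, [0, 30, 0], [0, 0, 0]],
])

```text
time_s: 48.3
ee_pos: [565.9, -133.0, 13.4]
ee_rot: [179.9, -0.1, 91.3]
force: [-2.0, -0.7, 1.2]
gripper_width: 27.1
```

drive_tool([
  [0.7, [0, 0, 0], [0, 0, 0]],
  [0.7, [0, -4, -1.5], [0, 0, 0]],
  [0.7, [0, -10, -3], [0, 0, 0]],
  [0.7, [0, -12, -3], [0, 0, 0]],
  [0.7, [0, -12, -3], [0, 0, 0]],
])

```text
time_s: 48.8
ee_pos: [552.8, -133.3, 16.6]
ee_rot: [179.9, -0.1, 91.3]
force: [1.1, -0.3, 1.1]
gripper_width: 27.2
```

drive_tool([
  [0.7, [0, 5, 0], [0, 0, 0]],
  [0.7, [0, 10, 0], [0, 0, 0]],
  [0.7, [0, 14, 0], [0, 0, 0]],
  [0.7, [0, 17, 0], [0, 0, 0]],
  [0.7, [0, 20, 0], [0, 0, 0]],
])

```text
time_s: 49.3
ee_pos: [573.7, -132.7, 16.3]
ee_rot: [179.9, -0.1, 91.3]
force: [-0.5, -0.1, -0.4]
gripper_width: 27.1
```

drive_tool([
  [0.7, [0, 2, 0.5], [0, 0, 0]],
  [0.7, [0, 4, 0.6], [0, 0, 0]],
  [0.7, [0, 6, 0.6], [0, 0, 0]],
  [0.7, [0, 8, 0.6], [0, 0, 0]],
  [0.7, [0, 10, 0.6], [0, 0, 0]],
])

```text
time_s: 49.8
ee_pos: [583.6, -132.6, 15.9]
ee_rot: [179.9, -0.1, 91.3]
force: [-0.4, 0.3, -0.0]
gripper_width: 27.2
```

drive_tool([
  [0.7, [0, 3, 0], [0, 0, 0]],
  [0.7, [0, 6, 0], [0, 0, 0]],
  [0.7, [0, 9, 0], [0, 0, 0]],
  [0.7, [0, 12, 0], [0, 0, 0]],
  [0.7, [0, 14.5, 0], [0, 0, 0]],
])

```text
time_s: 50.3
ee_pos: [598.4, -132.3, 15.9]
ee_rot: [179.9, -0.1, 91.3]
force: [0.0, 0.3, -0.5]
gripper_width: 27.6
```

drive_tool([
  [0.7, [0, 0, 0], [0, 0, 0]],
  [0.7, [0, 0, 0], [0, 0, 0]],
  [0.7, [0, -10, -1], [0, 0, 0]],
  [0.7, [0, -40, -5], [0, 0, 0]],
  [0.7, [0, -70, -20], [0, 0, 0]],
])

```text
time_s: 50.8
ee_pos: [525.2, -133.4, 34.5]
ee_rot: [-179.9, -0.1, 91.3]
force: [-1.0, -0.0, -0.0]
gripper_width: 27.2
```

drive_tool([
  [0.7, [20, -20, -45], [0, 0, 0]],
  [0.5, [50, -50, -80], [0, 0, 0]],
  [0.5, [90, -70, -110], [0, 0, 0]],
  [0.5, [135, -80, -120], [0, 0, 0]],
  [0.5, [180, -80, -120], [0, 0, 0]],
])

```text
time_s: 51.3
ee_pos: [442.4, 42.6, 158.0]
ee_rot: [179.7, -0.1, 91.1]
force: [1.7, 0.5, -0.1]
gripper_width: 45.3
```

```bash
python3 -c "
from h import *
goc(46,192,130,90)
g=grab('scene','h7.png');f=grab('top','h8.png')
for c in('red','blue','green'):
  for b in blobs(f,c): print(c,np.round(b[:3],1))
import cv2
s=cv2.imread('pics/h7.png');t=cv2.imread('pics/h8.png')
a=cv2.resize(s[200:280,300:410],None,fx=7,fy=6,interpolation=2)
cv2.imwrite('pics/h9.png',a)
cv2.imwrite('pics/i0.png',cv2.resize(t[170:250,235:405],None,fx=4.5,fy=4.5,interpolation=2))
"
```

```text
t 51.3 at [442.4  42.6 158. ] [ 1.797e+02 -1.000e-01  9.110e+01] w 45.3 F [ 1.7  0.5 -0.1]
shift [131.8 208.   29.4] rot [ 0.006 -0.001 -0.003]
red [255.9 292.8 491. ]
red [355.4 238.5 159. ]
red [152.9 241.4 536. ]
red [355.9 205.3 192. ]
red [355.3 183.   59. ]
blue [  7.7 346.6  55. ]
blue [ 64.9 213.   44. ]
blue [265.  205.5 181. ]
blue [264.8 183.   54. ]
green [325.1 238.5 113. ]
green [ 71.5 225.8  25. ]
green [324.7 205.4 173. ]
```

View pics/h9.png

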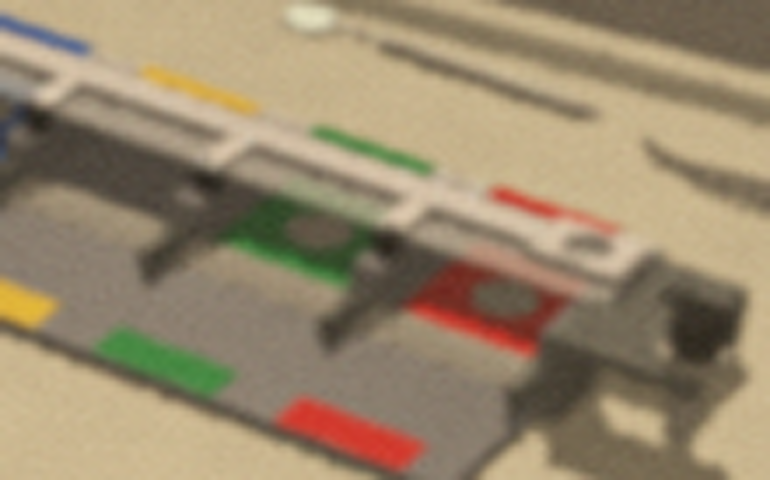

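View pics/i0.png

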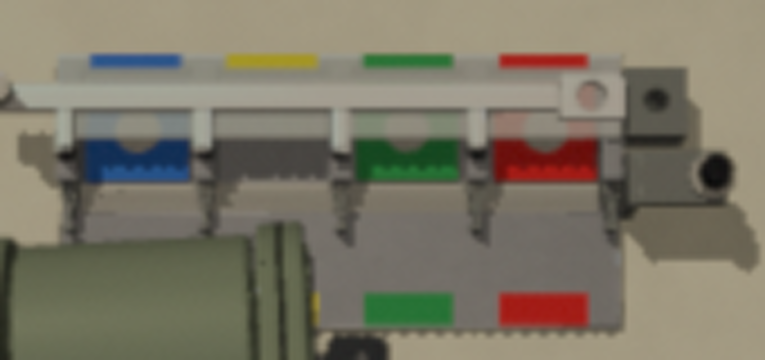

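All three plates are seated alike behind the lip, and the pin hangs in the fork. Now to the knob at about (648,179) to shut.

drive_tool([
  [0, [26, 42, 0], [0, 0, 0]],
  [0, [53, 83, 0], [0, 0, 0]],
  [0, [79, 125, 0], [0, 0, 0]],
  [0, [105, 166, 0], [0, 0, 0]],
  [0, [132, 205, 0], [0, 0, 0]],
])

```text
time_s: 51.9
ee_pos: [647.0, 178.2, 155.7]
ee_rot: [179.9, -0.0, 91.2]
force: [0.7, -0.4, 0.7]
gripper_width: 82.6
```

```bash
python3 -c "
from h import *
go(648,179,100,91.3)
"
```

```text
t 51.9 at [647.  178.2 155.7] [179.9  -0.   91.2] w 82.6 F [ 0.7 -0.4  0.7]
shift [ 0.8  0.9 55.7] rot [ 0.001 -0.    -0.001]
```

drive_tool([
  [0, [0.5, 0.5, 25], [0, 0, 0]],
  [0, [0.5, 0.5, 50], [0, 0, 0]],
  [0, [0.5, 0.5, 70], [0, 0, 0]],
  [0, [0.5, 0.5, 75], [0, 0, 0]],
  [0, [0.5, 0.5, 75], [0, 0, 0]],
])

```text
time_s: 52.4
ee_pos: [645.8, 178.0, 80.4]
ee_rot: [-180.0, -0.0, 91.2]
force: [0.9, -0.6, -0.1]
gripper_width: 91.1
```

```bash
python3 -c "
from h import *
go(648,179,51.5,91.3)
g=grab('scene','i1.png')
import cv2
s=cv2.imread('pics/i1.png')
cv2.imwrite('pics/i2.png',cv2.resize(s[150:240,220:330],None,fx=6,fy=6,interpolation=2))
"
```

```text
t 52.4 at [645.8 178.   80.4] [-180.    -0.    91.2] w 91.1 F [ 0.9 -0.6 -0.1]
shift [ 0.9  2.2 28.9] rot [-0.    -0.    -0.001]
```

View pics/i2.png

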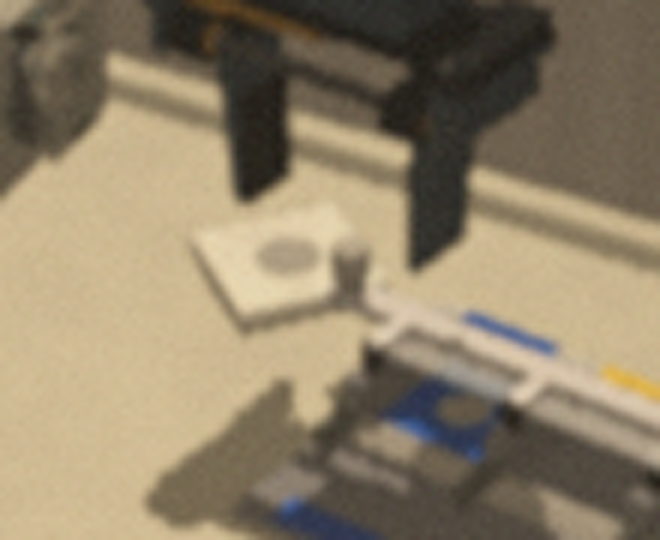

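The knob (350,260) lies between the open jaws. Lower and grip.

drive_tool([
  [0, [1, 1.5, 10], [0, 0, 0]],
  [0, [1, 1.5, 19], [0, 0, 0]],
  [0, [1, 1.5, 26], [0, 0, 0]],
  [0, [1, 1.5, 28], [0, 0, 0]],
  [1, [1, 1.5, 28], [0, 0, 0]],
], squeeze=12)

```text
time_s: 52.95
ee_pos: [647.7, 180.1, 52.7]
ee_rot: [179.9, -0.1, 91.3]
force: [-0.2, -0.0, -0.2]
gripper_width: 85.5
```

drive_tool([
  [1, [0, 0, 0], [0, 0, 0]],
  [1, [0, 0, 0], [0, 0, 0]],
  [1, [0, 0, 0], [0, 0, 0]],
  [1, [0, 0, 0], [0, 0, 0]],
  [1, [0, 0, 0], [0, 0, 0]],
])

```text
time_s: 53.45
ee_pos: [648.1, 180.2, 53.4]
ee_rot: [179.9, -0.1, 91.3]
force: [-0.6, -1.3, 0.3]
gripper_width: 46.2
```

drive_tool([
  [1, [0, 0, 0], [0, 0, 0]],
  [1, [0, 0, 0], [0, 0, 0]],
  [1, [0, 0, 0], [0, 0, 0]],
  [1, [0, 0, 0], [0, 0, 0]],
  [1, [0, 0, 0], [0, 0, 0]],
])

```text
time_s: 53.95
ee_pos: [648.1, 179.0, 53.3]
ee_rot: [179.9, 0.0, 91.3]
force: [0.6, -4.9, 0.7]
gripper_width: 17.3
```

Slide 39 mm along -y.

drive_tool([
  [1, [-6, 0, 0], [0, 0, 0]],
  [1, [-12, 0, 0], [0, 0, 0]],
  [1, [-18, 0, 0], [0, 0, 0]],
  [1, [-24, 0, 0], [0, 0, 0]],
  [1, [-30, 0, 0], [0, 0, 0]],
])

```text
time_s: 54.45
ee_pos: [648.8, 149.9, 53.3]
ee_rot: [179.9, -0.1, 91.3]
force: [-0.2, 2.7, -1.3]
gripper_width: 17.2
```

drive_tool([
  [1, [-3, 0, 0], [0, 0, 0]],
  [1, [-6, 0, 0], [0, 0, 0]],
  [1, [-8, 0, 0], [0, 0, 0]],
  [1, [-10, 0, 0], [0, 0, 0]],
  [1, [-11.5, 0, 0], [0, 0, 0]],
])

```text
time_s: 54.95
ee_pos: [649.0, 139.8, 53.3]
ee_rot: [179.9, -0.2, 91.2]
force: [1.1, 9.0, -1.0]
gripper_width: 17.1
```

Stop reached at y=139.8, the start value. Release, rise and retreat.

drive_tool([
  [1, [1.5, 0, 0], [0, 0, 0]],
  [0, [1.5, 0, 0], [0, 0, 0]],
  [0, [1.5, 0, 0], [0, 0, 0]],
  [0, [1.5, 0, 0], [0, 0, 0]],
  [0, [1.5, 0, 0], [0, 0, 0]],
])

```text
time_s: 55.45
ee_pos: [648.9, 139.9, 53.2]
ee_rot: [179.9, -0.1, 91.3]
force: [-0.3, -0.9, -0.6]
gripper_width: 46.1
```

drive_tool([
  [0, [0, 0, 0], [0, 0, 0]],
  [0, [0, 0, -20], [0, 0, 0]],
  [0, [0, 0, -65], [0, 0, 0]],
  [0, [0, 0, -110], [0, 0, 0]],
  [0, [40, 0, -130], [0, 0, 0]],
])

```text
time_s: 55.95
ee_pos: [650.2, 176.8, 188.5]
ee_rot: [179.5, -0.0, 91.0]
force: [1.0, 0.7, 1.4]
gripper_width: 86.7
```

drive_tool([
  [0, [40, -20, 0], [0, 0, 0]],
  [0, [80, -40, 0], [0, 0, 0]],
  [0, [120, -60, 0], [0, 0, 0]],
  [0, [140, -100, 0], [0, 0, 0]],
  [0, [140, -140, 0], [0, 0, 0]],
])

```text
time_s: 56.45
ee_pos: [503.3, 319.5, 182.7]
ee_rot: [179.9, -0.1, 91.4]
force: [0.5, -0.9, -0.7]
gripper_width: 91.3
```

```bash
python3 -c "
from h import *
g=grab('scene','j1.png');f=grab('top','j2.png')
print(env.state()['time_s'],env.state()['force'])
for c in('red','blue','green'):
  for b in blobs(f,c): print(c,np.round(b[:3],1))
import cv2
s=cv2.imread('pics/j1.png');t=cv2.imread('pics/j2.png')
cv2.imwrite('pics/j3.png',cv2.resize(s[185:285,260:410],None,fx=5,fy=5,interpolation=2))
cv2.imwrite('pics/j4.png',cv2.resize(t[170:250,235:405],None,fx=4.5,fy=4.5,interpolation=2))
"
```

```text
56.55 [ 1.08247579  0.08554921 -1.14078996]
red [253.8 287.3 933. ]
red [155.1 251.2  54. ]
red [159.7 244.9  27. ]
red [355.4 238.5 159. ]
red [356.1 205.5 186. ]
red [355.3 183.   59. ]
blue [  7.8 346.7  53. ]
blue [265.  238.9 129. ]
blue [265.1 205.5 173. ]
blue [264.8 183.   54. ]
green [325.1 238.5 113. ]
green [325.1 205.6 155. ]
```

View pics/j3.png

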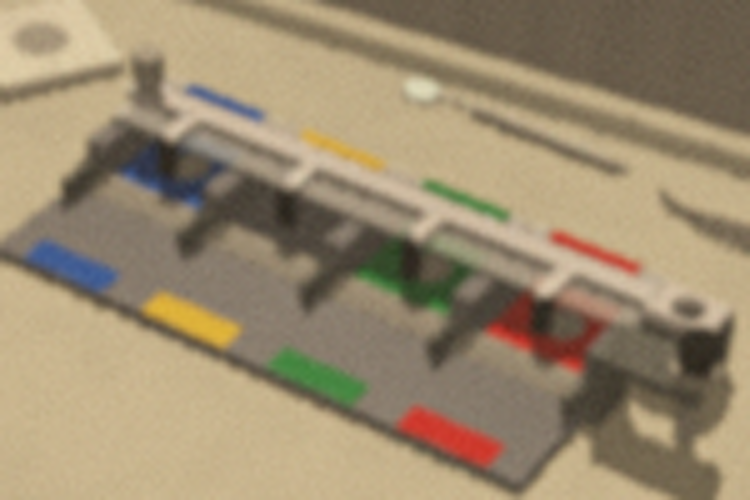

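View pics/j4.png

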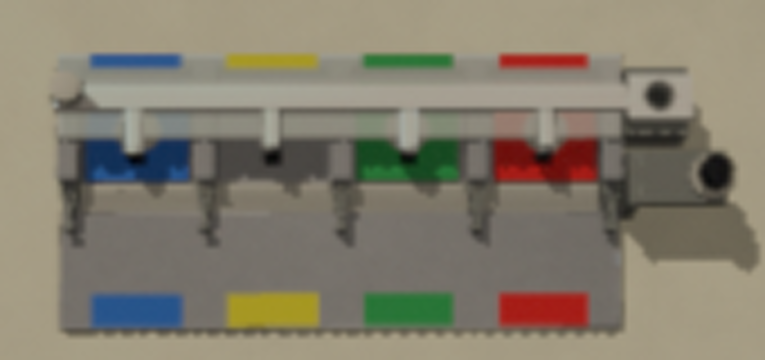

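View pics/j1.png

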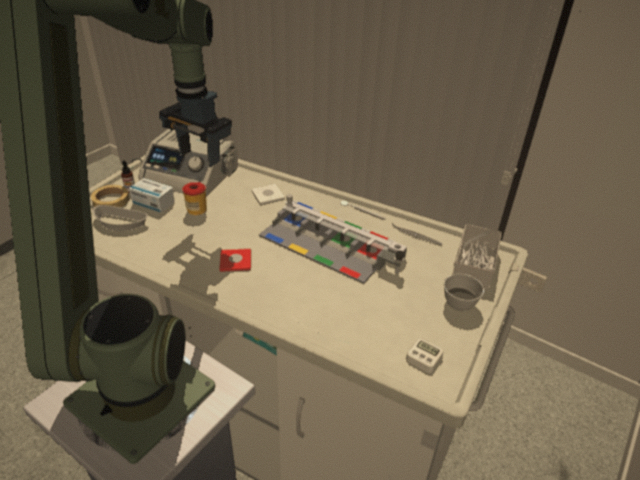

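The shutter is shut with its tongues mid-bay, three plates lie in their own pockets, the pin is in the fork and the bystanders are unmoved. I'll let the arm settle and hand in.

drive_tool([
  [0, [0, 0, 0], [0, 0, 0]],
  [0, [0, 0, 0], [0, 0, 0]],
  [0, [0, 0, 0], [0, 0, 0]],
  [0, [0, 0, 0], [0, 0, 0]],
  [0, [0, 0, 0], [0, 0, 0]],
])

```text
time_s: 57.05
ee_pos: [505.4, 316.6, 183.0]
ee_rot: [179.9, -0.1, 91.2]
force: [1.3, -0.2, 0.3]
gripper_width: 90.9
```

```bash
python3 -c "
from h import *
print(env.job_done())"
```

```text
the job is handed in; nothing more can be done
None
```

I parked the pin in the notch, opened the shutter, loaded the green, blue and red plates into their own pockets, and shut the shutter again. There was no yellow plate. I handed the job in at about 57 s; it reports no verdict.

**Last checks:**
- **Plates:** in both camera views all three lie behind the lip at the same image height, which fits lying flat. The cameras give no depth, so I judged flatness by eye and did not measure it.
- **Shutter:** the tongues stand in the middle of the bays. The knob came back to y = 139.8 mm against 139.9 mm at the start.
- **Pin:** it hangs upright in the fork.
- **Bystanders:** the sharps pot, bowl and timer look unmoved, and the large red and white look-alikes were not touched.

**What went wrong on the way:**
- **Pin, first lowering:** it hit a fork prong with about 21 N. I moved it 2.5 mm toward the robot and it went in freely.
- **Green plate, first push:** it jammed under the roof edge and the wrist force reached about 60 N. That is below the 120 N wrist limit. The press was at the fingertips, so I do not think the 40 N limit on the arm and gripper body applies, but I could not confirm that. I backed off so the plate tipped by itself, and the second push went smoothly.
- **Green plate moved:** it had been knocked aside before I reached it, so I measured its place again before gripping it.

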